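# Unload the curing box and lay the racks in a pinwheel

### The arm

A 7-joint arm with a two-finger parallel gripper is mounted at the origin on the work surface. World frame = base frame: x ahead of the robot, y to its left, z up, the work surface at z = 0. Lengths are in m, angles in rad, forces in N, time in s.
With the tool pointing down it reaches from about 0.425 to 0.95 m from the base axis. Payload 16.7 kg.
Tool frame: the origin (TCP) lies midway between the tips of the shut fingers; the grasp point (between the pads) lies 19 mm behind it; z points along the fingers, y is the direction in which the jaws open and shut (so a half turn about z gives the same grasp; the last joint's range is limited). The gripper opens to 94 mm and grips with 3 to 60 N. Pads are 16 mm wide; open, the fingers measure 119 mm over their backs; the gripper's body (75 mm by 177 mm) begins 78 mm behind the grasp point.
Start: joints at [-1.417, 0.426, 0.074, 1.606, -0.034, 1.111, -0.067], TCP at [0.202, 0.644, 0.205] pointing down, gripper open.
Joint ranges: [-2.85, 2.85], [-0.5, 2.14], [-1.23, 1.37], [0.21, 2.46], [-1.02, 4.16], [0.16, 2.05], [-2.73, 2.73]. Speed limits (rad/s): [1.89, 1.89, 2.39, 2.39, 3.01, 3.01, 3.01].

### API

Orientations are given as a unit quaternion [w, x, y, z].
In Python, from bench import get_obs, vision, ticket, finder gives the robot as it stands.
- The arm moves only by the tool servo_tool, never from a script. Its argument "motion" is a list that holds one entry, the list of rows, each a list of 7 numbers: the shift along the tool's x, y, z in m, then the turn, a rotation vector about the tool's x, y, z in rad, then the finger opening in m, from 0 to 0.094. A call has exactly 8 rows; each row is the pose to reach, as a shift and turn from the pose commanded when the call began, along the tool's axes at that moment; what a row does not reach only later rows make up. A row lasts 1/10 s, in which the tool goes at most 50 mm and 8.59 degrees, less where a joint would pass 70% of its speed; a pose out of reach is approached as far as the arm can. A call with a gripper value outside its range is refused whole. The fingers move at their own pace and stop on an object; the grip force is fixed at half the most. Time passes only in rows, so rows that repeat a pose let the fingers close, or fill a call up. It gives the time, the measured TCP pose, the force and the opening at its end, in the units of the state.
- get_obs(): the state, without advancing time (a new reading comes with each control period).
- vision.camera(name): name is "scene" or "top" or "wrist"; returns a dict with "color" (420x560x3 uint8, red, green, blue), "camera_matrix" (3x3 intrinsics, pixels), "k1" (the pictures are not rectified: a ray, as slopes to the right and down, at radius r is drawn at 1 + k1 r^2 times it, then the intrinsics apply), "cam_to_world" (4x4, takes a point from camera to world coordinates); the wrist camera has in their place "tool_from_camera" (4x4, takes a point from camera to tool coordinates, whose origin is the TCP and whose axes are the flange's). Camera axes: x right, y down, z forward; pixel columns grow to the right and rows downward; lengths in m; the calibration is good to about 2 mm. A picture is of the moment at which its call begins: read the wrist's pose just before it. There is no depth.
- ticket.hand_in(): hands the job in, once; it reports no verdict.
Trained networks look in the newest picture that a camera, given by its name, has taken for a name from the list of things; names that differ only in an ending like _2 or _b are one class to them, and where a whole thing is asked for, a point or a joint stands for the part that bears it (a point fixed in the world has none). Each returns a list of dicts, best first, with "score" (0 to 1); they miss things now and then, are a little off and sometimes report something else, mostly with a low value. They report only what shows in the picture. A call takes as long as a camera call.
- finder.masks_of(camera, label): "mask" (420x560 bool, what is visible of it) and "box" ([centre column, centre row, width, height] in pixels, round what is visible of it).
The state is a dict: "time": time; "q": joint angles; "qvel": joint speeds; "joint_torque": joint torques, N m; "ee_pos": TCP position; "eef_rot": TCP orientation; "ft_force": force on the tool from outside, world axes, zero at the start; "moment": the same for the moment, N m; "width": finger opening in m.
Only numpy, scipy, OpenCV 4.12 (cv2) and the standard library are available. Lean on these libraries where they do the work, as an engineer would, in place of code of your own. Each camera call takes 0.05 s, during which the arm holds its last target. There are 200 camera calls.

### The job

Swing the lid of the curing box up and over past vertical so that it rests open by itself, then lift out every tube rack and lay them flat and upright on the aluminium slab, each squarely inside one of the scribed outlines of the interlocking pinwheel (any rack in any outline, either way round). Once all the racks are laid, shut the lid of the empty box; do not knock over or shift the bottle or the beaker.

Things in the scene. Friction and masses are not known exactly. Their poses are not given: they have to be found in the camera images.
- fixture: curing box on the bench (fixed), a black tray 160 mm (x) by 250 mm (y) with a 12 mm floor and 6 mm walls 30 mm high, under a white hinged lid shell. Origin: centre of the underside; x points from the handle side to the hinge side, z up
- lid (a joint): lid angle in rad: 0 shut, 1.57 on edge, 1.85 at its stop, leaning open over the far side (its top edge then about 0.24 m above the bench). Low friction, damped, lid about 0.45 kg: let go below about 1.1 it falls shut, beyond that it falls open to the stop and stays
- lid_hinge (a point): a fixed point on the hinge axis, at the middle of the box's far edge, at fixture (80, 0, 31.5) mm; the axis runs along the fixture's y
- lid_handle (a point): middle of the lid's handle, a round steel bar 10 mm thick and 110 mm long along the fixture's y, on arms at its ends, 45 mm off the front edge. Shut, it lies 205 mm from the hinge axis towards fixture -x and 20 mm above it (51.5 mm above the bench); it turns with the lid. Lid shell 160 x 250 x 52 mm; shut, its top is 84 mm above the bench
- rack1: yellow moulded plastic tube rack (all alike; three or four present): foot 120 x 44 x 28 mm with blind wells, on it a central upright lifting rib 80 x 18 mm, 31 mm high (59 mm in all). Rigid, 0.12 to 0.24 kg. Origin: centre of the underside; x along its length, z up. Starts loose on the curing box's floor, lying along the box's x
- rack2: yellow moulded plastic tube rack (all alike; three or four present): foot 120 x 44 x 28 mm with blind wells, on it a central upright lifting rib 80 x 18 mm, 31 mm high (59 mm in all). Rigid, 0.12 to 0.24 kg. Origin: centre of the underside; x along its length, z up. Starts loose on the curing box's floor, lying along the box's x
- rack3: yellow moulded plastic tube rack (all alike; three or four present): foot 120 x 44 x 28 mm with blind wells, on it a central upright lifting rib 80 x 18 mm, 31 mm high (59 mm in all). Rigid, 0.12 to 0.24 kg. Origin: centre of the underside; x along its length, z up. Starts loose on the curing box's floor, lying along the box's x
- rack4: yellow moulded plastic tube rack (all alike; three or four present): foot 120 x 44 x 28 mm with blind wells, on it a central upright lifting rib 80 x 18 mm, 31 mm high (59 mm in all). Rigid, 0.12 to 0.24 kg. Origin: centre of the underside; x along its length, z up. Starts loose on the curing box's floor, lying along the box's x
- slab: aluminium pallet slab, 250 x 250 x 10 mm, fixed on the bench, with four scribed rack outlines in a pinwheel on its top face. Origin: centre of the underside, z up
- slot1 (a point): one scribed outline on the slab: centre of a rack's place, on the slab's top face; x along the place's long side (a rack may lie either way round). Places are 120 x 44 mm, in a pinwheel; neighbours are 8 mm apart
- slot2 (a point): one scribed outline on the slab: centre of a rack's place, on the slab's top face; x along the place's long side (a rack may lie either way round). Places are 120 x 44 mm, in a pinwheel; neighbours are 8 mm apart
- slot3 (a point): one scribed outline on the slab: centre of a rack's place, on the slab's top face; x along the place's long side (a rack may lie either way round). Places are 120 x 44 mm, in a pinwheel; neighbours are 8 mm apart
- slot4 (a point): one scribed outline on the slab: centre of a rack's place, on the slab's top face; x along the place's long side (a rack may lie either way round). Places are 120 x 44 mm, in a pinwheel; neighbours are 8 mm apart
- media_bottle: bystander: glass bottle with yellow cap, 80 mm diameter, 170 mm tall; origin at the centre of its underside
- beaker: bystander: open glass beaker, 70 mm diameter, 90 mm tall; origin at the centre of its underside

How it is judged:
By the outcome, as a careful person would: the job done as asked, in the order asked, and still so for the second after the job is handed in, with the robot touching nothing.
Of rack1, rack2, rack3, rack4 only 3 to 4 are there at a start; the rules pass over those that are not, and their reading is None.
At some moment in a run one of rack1, rack2, rack3, rack4 may be knocked a few centimetres aside while the robot is not near it.
It also fails if it takes over 210 s, if anything falls off the work surface, if the arm or the gripper's body presses on something with over 40 N, if the wrist force passes 120 N, or if a joint passes its speed limit or range.

## Working session

There is one attempt and no reset: what is moved stays moved. The work goes in short steps, Python scripts to look and compute and a tool call to move; the robot and the scene stay as the last step left them, time stands still between calls to the robot, and variables do not carry over. Pictures are saved under pics/ and viewed, about 12 in all and at most 16, crops included, and the job is handed in when it is done.

Besides the shell and the picture viewer there is one more tool, called after ">>>" as name([rows], argument=value, ...), one row to a line, values as JSON. servo_tool: Moves the arm, as the interface text tells. Its arguments: {"type":"object","properties":{"motion":{"type":"array"}},"required":["motion"]}

```bash
ls; mkdir -p pics
cat > h.py <<'E'
import numpy as np, cv2
from bench import get_obs, vision, finder
from scipy.spatial.transform import Rotation as R
def rot(q): return R.from_quat([q[1],q[2],q[3],q[0]])
def cam(n):
    o=get_obs(); c=vision.camera(n)
    if n=='wrist':
        T=np.eye(4);T[:3,:3]=rot(o['eef_rot']).as_matrix();T[:3,3]=o['ee_pos']
        c['cam_to_world']=T@np.array(c['tool_from_camera'])
    return c
def save(c,f): cv2.imwrite(f,cv2.cvtColor(c['color'],cv2.COLOR_RGB2BGR))
def pix2w(c,uv,z):
    K=np.array(c['camera_matrix']);T=np.array(c['cam_to_world'])
    d=np.array([c['k1'],0,0,0,0],float)
    p=cv2.undistortPoints(np.array(uv,float).reshape(-1,1,2),K,d).reshape(-1,2)
    r=np.c_[p,np.ones(len(p))]@T[:3,:3].T; o=T[:3,3]
    z=np.broadcast_to(z,(len(p),))
    return o+r*((z-o[2])/r[:,2])[:,None]
def w2pix(c,P):
    K=np.array(c['camera_matrix']);T=np.linalg.inv(np.array(c['cam_to_world']))
    p=np.atleast_2d(P)@T[:3,:3].T+T[:3,3]
    return cv2.projectPoints(p,np.zeros(3),np.zeros(3),K,np.array([c['k1'],0,0,0,0],float))[0].reshape(-1,2)
E
python3 - <<'E'
from h import *
o=get_obs(); print({k:np.round(v,3) for k,v in o.items()}); print(rot(o['eef_rot']).as_matrix().round(3))
for n in ('top','scene'):
    c=cam(n); save(c,f'pics/{n}0.png'); print(n,np.round(c['cam_to_world'],3),c['k1'])
    for l in ('fixture','lid','lid_handle','rack1','slab','media_bottle','beaker'):
        for m in finder.masks_of(n,l)[:2]:
            r=cv2.minAreaRect(np.argwhere(m['mask'])[:,::-1].astype(np.float32)) if m['mask'].any() else None
            print(l,round(m['score'],2),np.round(m['box'],0),np.round(cv2.boxPoints(r),0).tolist())
E
```

```text
pics
{'time': np.float64(0.0), 'q': array([-1.416,  0.427,  0.074,  1.607, -0.034,  1.111, -0.067]), 'qvel': array([-0.   , -0.001,  0.   ,  0.   ,  0.001,  0.   ,  0.001]), 'joint_torque': array([ 1.0000e-03, -9.3580e+01,  3.6670e+00, -4.5421e+01, -4.9000e-02,
        2.0000e-02,  0.0000e+00]), 'ee_pos': array([0.202, 0.644, 0.205]), 'eef_rot': array([-0.   ,  0.151,  0.988, -0.001]), 'ft_force': array([-0.121, -0.37 , -0.349]), 'moment': array([0.032, 0.055, 0.035]), 'width': np.float64(0.094)}
[[-0.954  0.299 -0.   ]
 [ 0.299  0.954 -0.001]
 [-0.    -0.001 -1.   ]]
top [[-0.011 -0.995  0.098  0.507]
 [-1.     0.01  -0.016  0.012]
 [ 0.015 -0.098 -0.995  0.996]
 [ 0.     0.     0.     1.   ]] -0.08652179018640291
fixture 0.56 [192. 247. 124. 102.] [[127.0, 291.0], [139.0, 192.0], [257.0, 207.0], [244.0, 306.0]]
fixture 0.18 [360. 234. 114. 112.] [[305.0, 282.0], [313.0, 175.0], [419.0, 183.0], [412.0, 290.0]]
lid 0.91 [192. 250. 123. 104.] [[128.0, 291.0], [140.0, 195.0], [256.0, 209.0], [244.0, 306.0]]
lid_handle 0.7 [364. 233. 118. 120.] [[303.0, 282.0], [313.0, 174.0], [421.0, 1
[... 473 characters left out ...]
 0.226 -0.143  0.133]
 [ 0.016 -0.582 -0.813  0.877]
 [ 0.     0.     0.     1.   ]] 0.008337417473398947
fixture 0.76 [374. 216. 135. 109.] [[300.0, 231.0], [330.0, 149.0], [445.0, 190.0], [416.0, 273.0]]
fixture 0.23 [204. 194. 137. 108.] [[135.0, 216.0], [167.0, 129.0], [276.0, 169.0], [243.0, 256.0]]
lid 0.81 [371. 214. 132. 104.] [[303.0, 226.0], [328.0, 150.0], [444.0, 189.0], [418.0, 264.0]]
lid_handle 0.58 [373. 214. 128. 103.] [[303.0, 224.0], [330.0, 150.0], [444.0, 190.0], [418.0, 265.0]]
slab 0.85 [206. 196. 137. 103.] [[136.0, 217.0], [164.0, 132.0], [276.0, 169.0], [248.0, 254.0]]
beaker 0.96 [330. 291.  38.  48.] [[300.0, 303.0], [321.0, 261.0], [352.0, 276.0], [331.0, 318.0]]
```

View pics/top0.png

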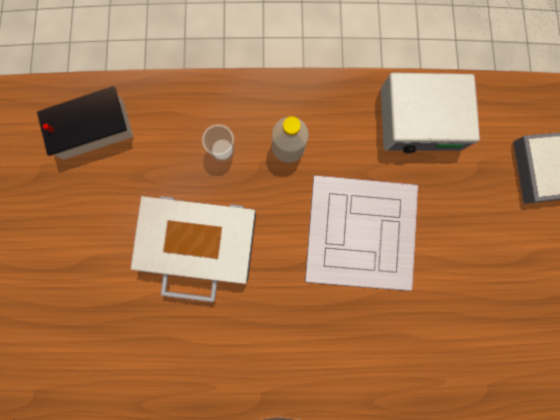

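View pics/scene0.png

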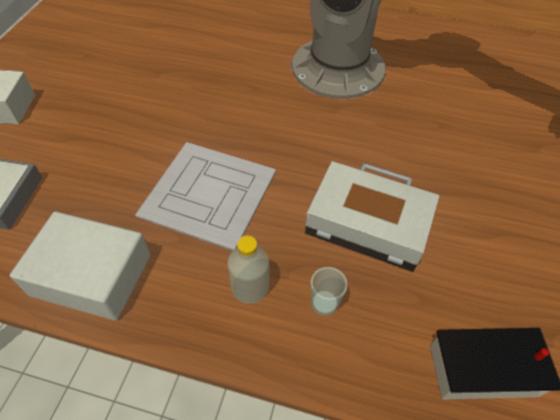

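The top view shows the box (lid corners about (141,198), (255,208), (246,283), (132,271)) with its handle at (190,295) towards the robot. The slab is at (362,233) with four outlines, the beaker at (218,142) and the bottle at (290,138). The scene view agrees.

Run:
```python
from h import *
T=cam('top');S=cam('scene')
L=pix2w(T,[(141,198),(255,208),(246,283),(132,271)],.084);print('lid',L.round(3),np.linalg.norm(np.diff(L,axis=0),axis=1), L.mean(0))
print('handle bar',pix2w(T,[(163,293),(214,300)],.0515).round(3), pix2w(S,[(363,167),(410,182)],.0515).round(3))
L=pix2w(S,[(331,164),(438,206),(411,263),(307,227)],[.084,.084,.06,.06]);print('lidS',L.round(3))
for c,p in((T,[(314,177),(418,185),(412,290),(307,282)]),(S,[(190,145),(275,178),(238,245),(138,212)])):
  L=pix2w(c,p,.01);print('slab',L.round(3),np.linalg.norm(np.diff(L,axis=0),axis=1),L.mean(0))
print('slots',[pix2w(T,[p],.01)[0,:2].round(3).tolist() for p in((336,219),(375,207),(389,246),(350,259))])
print('bottle cap',pix2w(T,[(292,125)],.17),pix2w(S,[(247,244)],.17),'beaker',pix2w(T,[(218,141)],.09),pix2w(S,[(329,284)],.09))
```

```text
lid [[0.638 0.291 0.084]
 [0.614 0.043 0.084]
 [0.453 0.064 0.084]
 [0.48  0.308 0.084]] [0.24918527 0.16159551 0.24603755] [0.54632031 0.17656269 0.084     ]
handle bar [[0.431 0.249 0.051]
 [0.415 0.136 0.051]] [[0.42  0.143 0.051]
 [0.435 0.256 0.051]]
lidS [[0.462 0.07  0.084]
 [0.516 0.316 0.084]
 [0.658 0.28  0.06 ]
 [0.631 0.056 0.06 ]]
slab [[ 0.695 -0.094  0.01 ]
 [ 0.674 -0.342  0.01 ]
 [ 0.427 -0.318  0.01 ]
 [ 0.449 -0.073  0.01 ]] [0.24968341 0.24851711 0.2462934 ] [ 0.56116878 -0.2066912   0.01      ]
slab [[ 0.432 -0.299  0.01 ]
 [ 0.478 -0.058  0.01 ]
 [ 0.685 -0.084  0.01 ]
 [ 0.664 -0.334  0.01 ]] [0.2446693  0.20951885 0.25018851] [ 0.56477417 -0.19373669  0.01      ]
slots [[0.595, -0.143], [0.622, -0.236], [0.53, -0.267], [0.501, -0.174]]
bottle cap [[ 0.77040599 -0.03464436  0.17      ]] [[ 0.77088253 -0.02926702  0.17      ]] beaker [[0.76108957 0.12315211 0.09      ]] [[0.76633246 0.12884073 0.09      ]]
```

```bash
cat >> h.py <<'E'
def plan(p,yaw=None,rotm=None,o=None):
    """shift/turn in tool axes to reach TCP p, tool down, tool y at world angle yaw (deg, mod 180 nearest)"""
    o=o or get_obs(); A=rot(o['eef_rot']).as_matrix()
    B=None
    if yaw is not None:
        c=[]
        for a in (yaw,yaw+180):
            y=np.array([np.cos(np.radians(a)),np.sin(np.radians(a)),0]);z=np.array([0,0,-1.])
            M=np.c_[np.cross(y,z),y,z]; c.append(R.from_matrix(A.T@M).as_rotvec())
        B=min(c,key=np.linalg.norm); alt=max(c,key=np.linalg.norm)
    s=A.T@(np.array(p)-o['ee_pos'])
    print('shift',s.round(4),'turn',None if B is None else B.round(4),'q',np.round(o['q'],2),'t',round(float(o['time']),1),'rows',np.linalg.norm(s)/.05)
    return s,B
E
python3 - <<'E'
from h import *
plan([.424,.194,.2],-6.9)
w=cam('wrist');print(np.round(w['tool_from_camera'],3))
E
```

```text
shift [-0.3465 -0.363   0.0055] turn [-0.      0.      1.3874] q [-1.42  0.43  0.07  1.61 -0.03  1.11 -0.07] t 0.9 rows 10.037208326675302
[[ 0.    -0.969 -0.249  0.072]
 [ 1.     0.    -0.001 -0.   ]
 [ 0.001 -0.249  0.969 -0.179]
 [ 0.     0.     0.     1.   ]]
```

>>> servo_tool([
  [[-0.036, -0.037, 0, 0, 0, 0.14, 0.05], [-0.072, -0.074, 0, 0, 0, 0.28, 0.05], [-0.108, -0.111, 0, 0, 0, 0.42, 0.05], [-0.144, -0.15, 0, 0, 0, 0.56, 0.05], [-0.18, -0.185, 0, 0, 0, 0.7, 0.05], [-0.216, -0.222, 0, 0, 0, 0.84, 0.05], [-0.25, -0.26, 0, 0, 0, 0.98, 0.05], [-0.27, -0.28, 0, 0, 0, 1.08, 0.05]],
])

```text
time: 1.75
ee_pos: [0.3766, 0.2934, 0.2058]
eef_rot: [-0.0, 0.641, 0.768, 0.0]
ft_force: [0.4, 0.9, -0.3]
width: 0.05
```

Run:
```python
from h import *
w=cam('wrist');save(w,'pics/w1.png')
plan([.424,.194,.2],-6.9)
print(w2pix(w,[[.424,.194,.0515],[.431,.249,.0515],[.415,.136,.0515]]))
```

```text
shift [-0.1007  0.0283  0.0059] turn [0.0005 0.0004 0.2895] q [-1.17  0.09  0.41  2.06 -0.04  1.   -0.57] t 1.8 rows 2.0950971979420063
[[303.14914718 284.81133617]
 [317.97311092 244.6913737 ]
 [287.3768895  324.04938794]]
```

View pics/w1.png

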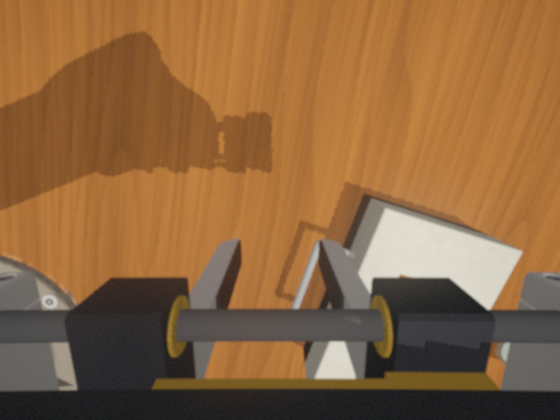

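The wrist view shows the bar from about (318,243) down to (296,305), where the projection puts it. I move over it and descend.

>>> servo_tool([
  [[-0.03, 0.009, 0.002, 0, 0, 0.1, 0.04], [-0.06, 0.018, 0.004, 0, 0, 0.2, 0.04], [-0.1, 0.028, 0.006, 0, 0, 0.29, 0.04], [-0.1, 0.028, 0.04, 0, 0, 0.29, 0.04], [-0.1, 0.028, 0.07, 0, 0, 0.29, 0.04], [-0.1, 0.028, 0.09, 0, 0, 0.29, 0.04], [-0.1, 0.028, 0.1, 0, 0, 0.29, 0.04], [-0.1, 0.028, 0.1, 0, 0, 0.29, 0.04]],
])

```text
time: 2.6
ee_pos: [0.4215, 0.2027, 0.1048]
eef_rot: [0.0, 0.743, 0.67, -0.001]
ft_force: [0.0, -0.3, 0.5]
width: 0.04
```

Run:
```python
from h import *
w=cam('wrist');save(w,'pics/w2.png')
plan([.424,.194,.033],-6.9)
print(w2pix(w,[[.424,.194,.0515],[.431,.249,.0515],[.415,.136,.0515]]))
```

```text
shift [-0.0088  0.003   0.0727] turn [-0.0002  0.0005  0.0174] q [-1.02  0.23  0.49  2.18 -0.16  0.77 -0.52] t 2.6 rows 1.465052453052578
[[284.15641617 236.32265823]
 [286.11551732 169.1106545 ]
 [280.48883314 299.67927165]]
```

View pics/w2.png

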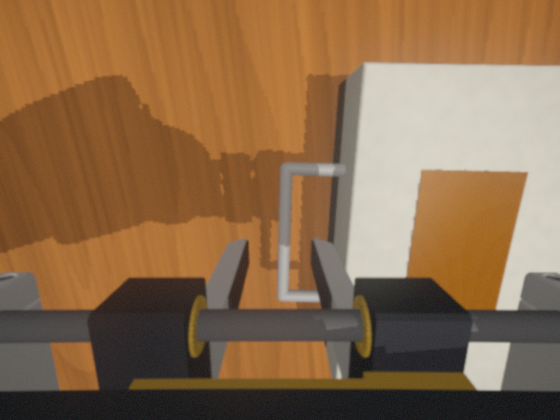

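The bar runs from (286,169) to (284,296). The right finger sits between the bar and the lid edge at about column 345, so there is clearance.

Run:
```python
from h import *
w=cam('wrist')
P=pix2w(w,[(286,169),(284,296)],.0515);print(P.round(4),P.mean(0)); d=P[0]-P[1];yaw=np.degrees(np.arctan2(-d[0],d[1]));print(yaw,np.linalg.norm(d))
m=P.mean(0)
plan([m[0],m[1],.033],yaw)
x=np.array([np.cos(np.radians(yaw)),np.sin(np.radians(yaw)),0])
print('hinge',m+.205*x,'center',m+.125*x)
```

```text
[[0.4315 0.2493 0.0515]
 [0.4189 0.1391 0.0515]] [0.42521618 0.19423543 0.0515    ]
-6.498198453925888 0.11093335207169866
shift [-0.0087  0.0038  0.0732] turn [ 0.0004 -0.0004  0.0105] q [-1.02  0.23  0.49  2.18 -0.16  0.77 -0.52] t 2.7 rows 1.4758195160819083
hinge [0.62889914 0.17103518 0.0515    ] center [0.54941311 0.18008894 0.0515    ]
```

>>> servo_tool([
  [[-0.005, 0.002, 0, 0, 0, 0.01, 0.04], [-0.009, 0.004, 0.015, 0, 0, 0.01, 0.04], [-0.009, 0.004, 0.035, 0, 0, 0.01, 0.04], [-0.009, 0.004, 0.055, 0, 0, 0.01, 0.04], [-0.009, 0.004, 0.068, 0, 0, 0.01, 0.04], [-0.009, 0.004, 0.073, 0, 0, 0.01, 0.04], [-0.009, 0.004, 0.073, 0, 0, 0.01, 0.0], [-0.009, 0.004, 0.073, 0, 0, 0.01, 0.0]],
])

```text
time: 3.5
ee_pos: [0.4254, 0.1938, 0.0331]
eef_rot: [0.0, 0.746, 0.666, 0.0]
ft_force: [0.3, 0.3, 0.1]
width: 0.0275
```

>>> servo_tool([
  [[0, 0, 0, 0, 0, 0, 0], [0, 0, 0, 0, 0, 0, 0], [0, 0, 0, 0, 0, 0, 0], [0, 0, 0, 0, 0, 0, 0], [0, 0, 0, 0, 0, 0, 0], [0, 0, 0, 0, 0, 0, 0], [0, 0, 0, 0, 0, 0, 0], [0, 0, 0, 0, 0, 0, 0]],
])

```text
time: 4.3
ee_pos: [0.4243, 0.194, 0.0329]
eef_rot: [-0.001, 0.746, 0.666, -0.0]
ft_force: [-6.4, 0.5, 10.7]
width: 0.009
```

Run:
```python
from h import *
o=get_obs();A=rot(o['eef_rot']).as_matrix();print(A.round(3),o['ee_pos'],o['q'].round(2))
x=np.array([np.cos(.1134),-np.sin(.1134),0])
for k in range(1,15):
    th=k*.1
    a0=np.arctan2(20,205);r=.206
    d=x*r*(np.cos(a0)-np.cos(a0+th))+np.array([0,0,r*(np.sin(a0+th)-np.sin(a0))])
    print(round(th,1),(A.T@d).round(4))
```

```text
[[ 0.113  0.994 -0.001]
 [ 0.994 -0.113  0.001]
 [ 0.    -0.001 -1.   ]] [0.42429462 0.19400654 0.03288907] [-0.93  0.37  0.44  2.23 -0.28  0.6  -0.41]
0.1 [ 0.      0.003  -0.0204]
0.2 [ 0.      0.008  -0.0403]
0.3 [ 0.      0.015  -0.0597]
0.4 [ 0.      0.0239 -0.0783]
0.5 [ 0.      0.0346 -0.0959]
0.6 [ 0.      0.047  -0.1123]
0.7 [ 0.      0.061  -0.1274]
0.8 [ 0.      0.0764 -0.1411]
0.9 [ 0.      0.0931 -0.1531]
1.0 [ 0.      0.1109 -0.1635]
1.1 [-0.      0.1297 -0.1719]
1.2 [-0.      0.1492 -0.1785]
1.3 [-0.      0.1693 -0.1831]
1.4 [-0.      0.1897 -0.1857]
```

>>> servo_tool([
  [[0, 0.001, -0.01, 0, 0, 0, 0], [0, 0.003, -0.02, 0, 0, 0, 0], [0, 0.0055, -0.03, 0, 0, 0, 0], [0, 0.008, -0.04, 0, 0, 0, 0], [0, 0.0115, -0.05, 0, 0, 0, 0], [0, 0.015, -0.06, 0, 0, 0, 0], [0, 0.019, -0.069, 0, 0, 0, 0], [0, 0.024, -0.078, 0, 0, 0, 0]],
])

```text
time: 5.1
ee_pos: [0.4472, 0.191, 0.1113]
eef_rot: [-0.001, 0.746, 0.666, -0.001]
ft_force: [-11.1, 4.3, 3.3]
width: 0.0092
```

>>> servo_tool([
  [[0, 0.011, -0.018, 0, 0, 0, 0], [0, 0.023, -0.034, 0, 0, 0, 0], [0, 0.037, -0.049, 0, 0, 0, 0], [0, 0.0525, -0.063, 0, 0, 0, 0], [0, 0.069, -0.075, 0, 0, 0, 0], [0, 0.087, -0.085, 0, 0, 0, 0], [0, 0.106, -0.0935, 0, 0, 0, 0], [0, 0.125, -0.1, 0, 0, 0, 0]],
])

```text
time: 5.9
ee_pos: [0.5735, 0.1751, 0.2126]
eef_rot: [0.0, 0.746, 0.666, -0.0]
ft_force: [-1.3, -5.8, -4.2]
width: 0.0088
```

>>> servo_tool([
  [[0, 0.01, -0.0025, 0, 0, 0, 0], [0, 0.02, -0.0045, 0, 0, 0, 0], [0, 0.03, -0.006, 0, 0, 0, 0], [0, 0.04, -0.007, 0, 0, 0, 0], [0, 0.04, -0.007, 0, 0, 0, 0], [0, 0.04, -0.007, 0, 0, 0, 0.03], [0, 0.04, -0.007, 0, 0, 0, 0.05], [0, 0.04, -0.007, 0, 0, 0, 0.05]],
])

```text
time: 6.7
ee_pos: [0.6127, 0.1725, 0.218]
eef_rot: [0.0, 0.746, 0.666, 0.0]
ft_force: [0.7, 0.0, -0.0]
width: 0.0297
```

>>> servo_tool([
  [[0, 0, 0, 0, 0, 0, 0.05], [0, 0, -0.02, 0, 0, 0, 0.05], [0, 0, -0.045, 0, 0, 0, 0.05], [0, -0.02, -0.07, 0, 0, 0, 0.05], [0, -0.06, -0.09, 0, 0, 0, 0.05], [0, -0.1, -0.1, 0, 0, 0, 0.05], [0, -0.15, -0.1, 0, 0, 0, 0.05], [0, -0.17, -0.1, 0, 0, 0, 0.05]],
])

```text
time: 7.5
ee_pos: [0.4406, 0.192, 0.3178]
eef_rot: [-0.001, 0.745, 0.667, 0.0]
ft_force: [0.5, 0.6, 0.3]
width: 0.0499
```

Run:
```python
from h import *
o=get_obs();print(o['ee_pos'],o['ft_force'])
w=cam('wrist');t=cam('top')
save(w,'pics/w3.png');save(t,'pics/top3.png')
cv2.imwrite('pics/c3.png',cv2.vconcat([cv2.imread('pics/w3.png')[:,:],cv2.imread('pics/top3.png')[80:340,:,:]])[:, :])
import cv2 as c
a=cv2.imread('pics/w3.png');b=cv2.resize(cv2.imread('pics/top3.png')[100:310,60:340],None,fx=1.4,fy=1.4)
b=cv2.copyMakeBorder(b,0,420-b.shape[0],0,0,cv2.BORDER_CONSTANT)
im=cv2.hconcat([a,b]);im=cv2.resize(im,None,fx=.83,fy=.83);print(im.shape);cv2.imwrite('pics/c3.png',im)
for l in('rack1',):
  for n in('wrist','top'):
    for m in finder.masks_of(n,l): print(n,l,m['score'],np.round(m['box']))
```

```text
[0.44058303 0.19197767 0.31783417] [0.4872859  0.57384197 0.2671423 ]
(349, 790, 3)
wrist rack1 0.74 [345. 234.  77.  33.]
wrist rack1 0.73 [475. 196. 170. 223.]
wrist rack1 0.69 [348. 203.  82.  31.]
wrist rack1 0.6 [352. 167.  78.  32.]
top rack1 0.8 [234. 244.  24.  55.]
top rack1 0.74 [186. 238.  28.  56.]
top rack1 0.61 [209. 242.  31.  57.]
```

View pics/c3.png

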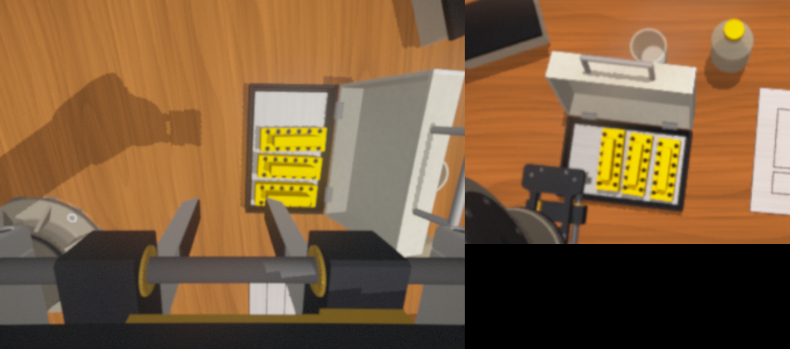

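The lid is open and resting on its stop. Three racks lie in the box. I look at the slab from close up first, then at the box.

Run:
```python
from h import *
plan([.61,-.2,.28],83.5)
```

```text
shift [-0.3708  0.2089  0.0376] turn [ 1.3000e-03 -5.0000e-04 -1.5695e+00] q [-1.05 -0.01  0.51  1.9   0.    1.25 -0.65] t 7.7 rows 8.544186310023663
```

>>> servo_tool([
  [[-0.045, 0.026, 0.004, 0, 0, -0.13, 0.04], [-0.09, 0.052, 0.008, 0, 0, -0.26, 0.04], [-0.135, 0.078, 0.012, 0, 0, -0.39, 0.04], [-0.18, 0.104, 0.016, 0, 0, -0.52, 0.04], [-0.225, 0.13, 0.02, 0, 0, -0.65, 0.04], [-0.27, 0.156, 0.024, 0, 0, -0.78, 0.04], [-0.315, 0.182, 0.028, 0, 0, -0.91, 0.04], [-0.35, 0.2, 0.036, 0, 0, -1.0, 0.04]],
])

```text
time: 8.5
ee_pos: [0.5703, -0.0963, 0.2919]
eef_rot: [0.0, 0.371, 0.929, -0.001]
ft_force: [0.5, 1.1, 1.2]
width: 0.04
```

>>> servo_tool([
  [[0, 0, 0, 0, 0, -0.13, 0.04], [0, 0, 0, 0, 0, -0.26, 0.04], [0, 0, 0, 0, 0, -0.39, 0.04], [0, 0, 0, 0, 0, -0.5, 0.04], [0, 0, 0, 0, 0, -0.57, 0.04], [0, 0, 0, 0, 0, -0.57, 0.04], [0, 0, 0, 0, 0, -0.57, 0.04], [0, 0, 0, 0, 0, -0.57, 0.04]],
])

```text
time: 9.3
ee_pos: [0.5692, -0.0944, 0.292]
eef_rot: [-0.0, 0.098, 0.995, -0.0]
ft_force: [0.2, -0.3, -0.8]
width: 0.04
```

Run:
```python
from h import *
o=get_obs();print(o['ee_pos'],o['eef_rot'],o['q'].round(2))
w=cam('wrist');save(w,'pics/w4.png')
print(w2pix(w,[[.695,-.094,.01],[.674,-.342,.01],[.427,-.318,.01],[.449,-.073,.01]]).round())
```

```text
[ 0.56917372 -0.0943559   0.29201521] [-1.95516739e-04  9.79564275e-02  9.95190659e-01 -2.29303880e-04] [-0.5   0.22  0.66  1.75 -0.14  1.21  1.58]
[[295. 258.]
 [149. 273.]
 [114. 120.]
 [279. 102.]]
```

View pics/w4.png

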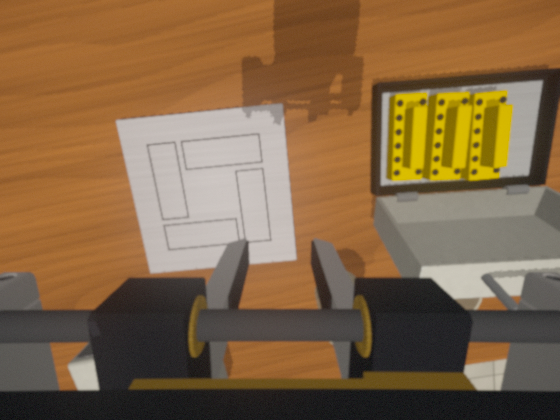

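The picture shows the slab with outer corners (118,121), (282,105), (296,262), (150,272), all four outlines, and the three racks in the box at about (410,135), (452,135), (492,135). I fit the slab and rack models to it.

```bash
cat >> h.py <<'E'
from scipy.optimize import minimize
SL=np.array([[26,64,0],[64,-26,90],[-26,-64,0],[-64,26,90]])/np.array([1000,1000,1])
def pose(p,a): c,s=np.cos(a),np.sin(a);return np.array([[c,-s],[s,c]]),np.array(p)
def slabpts(x):
    A,t=pose(x[:2],x[2]);out=[]
    for cx,cy,a in SL:
        B,_=pose([0,0],np.radians(a)); q=np.array([[-60,-22],[60,-22],[60,22],[-60,22]])/1000
        e=np.concatenate([np.linspace(q[i],q[(i+1)%4],60) for i in range(4)])
        out.append((e@B.T+[cx,cy])@A.T+t)
    return np.concatenate(out)
def slabfit(cs,x0):
    fs=[]
    for c in cs:
        g=cv2.cvtColor(c['color'],cv2.COLOR_RGB2GRAY); b=cv2.morphologyEx(g,cv2.MORPH_BLACKHAT,np.ones((7,7))).astype(np.float32)
        fs.append((c,b))
    x=np.array(x0)
    for s in(4,2,1):
        gs=[(c,cv2.GaussianBlur(b,(0,0),s)) for c,b in fs]
        def f(y):
            P=slabpts(y);P=np.c_[P,np.full(len(P),.01)];v=0
            for c,b in gs:
                u=w2pix(c,P).astype(np.float32); v-=cv2.remap(b,u[:,:1],u[:,1:],cv2.INTER_LINEAR).mean()
            return v
        x=minimize(f,x,method='Nelder-Mead',options=dict(initial_simplex=x+np.array([[0,0,0],[.006,0,0],[0,.006,0],[0,0,.04]]))).x
    return x,f(x)
def racksil(c,x,z0,tilt=None):
    A,t=pose(x[:2],x[2]);im=np.zeros((420*4,560*4),np.uint8)
    for L,W,a,b in((.12,.044,0,.028),(.08,.018,.028,.059)):
        q=np.array([[i*L/2,j*W/2] for i in(-1,1) for j in(-1,1)])@A.T+t
        P=np.r_[np.c_[q,np.full(4,z0+a)],np.c_[q,np.full(4,z0+b)]]
        h=cv2.convexHull((w2pix(c,P)*4+1.5).astype(np.int32)); cv2.fillPoly(im,[h],255)
    return cv2.resize(im,(560,420),interpolation=cv2.INTER_AREA)/255.
def yellow(c):
    h=cv2.cvtColor(c['color'],cv2.COLOR_RGB2HSV); return (h[...,0]>20)&(h[...,0]<35)&(h[...,1]>150)&(h[...,2]>60)
def rackfit(c,x0,z0,mask,s=.008):
    m=cv2.morphologyEx(mask.astype(np.uint8),cv2.MORPH_CLOSE,np.ones((9,9))).astype(float); m=cv2.GaussianBlur(m,(0,0),1)
    f=lambda y:np.abs(racksil(c,y,z0)-m).sum()
    x=np.array(x0)
    for k in(s,s/3): x=minimize(f,x,method='Nelder-Mead',options=dict(xatol=2e-4,fatol=.5,initial_simplex=x+np.array([[0,0,0],[k,0,0],[0,k,0],[0,0,.1]]))).x
    return x,f(x)/m.sum()
E
python3 - <<'E'
from h import *
w=cam('wrist');t=cam('top')
for n,c in(('w',[w]),('t',[t])):
    print(n,slabfit(c,[.561,-.207,-.085]))
for nm,c in(('wrist',w),('top',t)):
  Y=yellow(c)
  for m in finder.masks_of(nm,'rack1'):
    if m['score']<.4: continue
    k=cv2.dilate(m['mask'].astype(np.uint8),np.ones((5,5))).astype(bool)
    ctr=pix2w(c,[m['box'][:2]],.04)[0]
    x,e=rackfit(c,[ctr[0],ctr[1],-.113],.012,k&Y if 0 else m['mask'])
    print(nm,round(m['score'],2),np.round(m['box']),ctr[:2].round(3),x.round(4),round(e,3))
E
```

```text
w (array([ 0.56313267, -0.20444749, -0.09739111]), np.float32(-21.904812))
t (array([ 0.63988396, -0.19205805, -0.13018981]), np.float32(-6.6973634))
wrist 0.95 [407. 138.  41.  93.] [0.534 0.094] [ 0.535   0.0969 -0.1391] 0.065
wrist 0.95 [450. 137.  53.  90.] [0.545 0.153] [ 0.545   0.1524 -0.1585] 0.07
wrist 0.94 [486. 136.  49.  93.] [0.554 0.202] [ 0.5549  0.2053 -0.0979] 0.235
top 0.97 [229. 245.  22.  57.] [0.535 0.103] [ 0.5342  0.0968 -0.1592] 0.109
top 0.87 [187. 238.  24.  56.] [0.552 0.199] [ 0.5524  0.2032 -0.1069] 0.089
top 0.63 [208. 243.  29.  54.] [0.54 0.15] [ 0.545   0.1521 -0.1525] 0.1
```

Run:
```python
from h import *
plan([.535,.097,.14],81.7)
```

```text
shift [0.0702 0.1808 0.1522] turn [-0.     -0.0001 -0.0495] q [-0.5   0.22  0.66  1.75 -0.14  1.21  1.58] t 9.6 rows 4.930948485310702
```

>>> servo_tool([
  [[0.01, 0.03, 0.015, 0, 0, -0.05, 0.044], [0.023, 0.06, 0.04, 0, 0, -0.05, 0.044], [0.036, 0.09, 0.07, 0, 0, -0.05, 0.044], [0.049, 0.12, 0.1, 0, 0, -0.05, 0.044], [0.062, 0.15, 0.13, 0, 0, -0.05, 0.044], [0.07, 0.175, 0.145, 0, 0, -0.05, 0.044], [0.07, 0.181, 0.152, 0, 0, -0.05, 0.044], [0.07, 0.181, 0.152, 0, 0, -0.05, 0.044]],
])

```text
time: 10.35
ee_pos: [0.5349, 0.0978, 0.1395]
eef_rot: [-0.001, 0.071, 0.997, -0.0]
ft_force: [0.1, -0.5, 0.0]
width: 0.044
```

```bash
cat > racks.py <<'E'
from h import *
import sys
n=sys.argv[1]; c=cam(n)
if len(sys.argv)>2: save(c,sys.argv[2])
for m in finder.masks_of(n,'rack1'):
    if m['score']<.4: continue
    ctr=pix2w(c,[m['box'][:2]],.04)[0]
    if ctr[1]>.03: z=.012;y0=-.13
    else: z=.01;y0=None
    if y0 is None:
        y0=-.097 if m['box'][3]>m['box'][2] else 1.4738
    x,e=rackfit(c,[ctr[0],ctr[1],y0],z,m['mask'])
    print(n,round(m['score'],2),np.round(m['box']),ctr[:2].round(3),x.round(4),np.degrees(x[2]).round(1),round(e,3))
E
python3 - <<'E'
import sys;sys.argv=['',"wrist","pics/w5.png"];exec(open('racks.py').read())
plan([.535,.097,.043],81.7)
E
```

```text
wrist 0.92 [388. 214.  54. 122.] [0.55  0.202] [ 0.555   0.2044 -0.092 ] -5.3 0.052
wrist 0.91 [281. 210.  45. 124.] [0.531 0.099] [ 0.5345  0.0975 -0.1463] -8.4 0.04
wrist 0.82 [337. 214.  58. 119.] [0.543 0.153] [ 0.5453  0.1523 -0.1424] -8.2 0.264
shift [0.0008 0.0008 0.0978] turn [-0.0001  0.0006 -0.0002] q [-0.73  0.31  0.52  1.99 -0.2   0.89  1.32] t 10.4 rows 1.9559419278332126
```

View pics/w5.png

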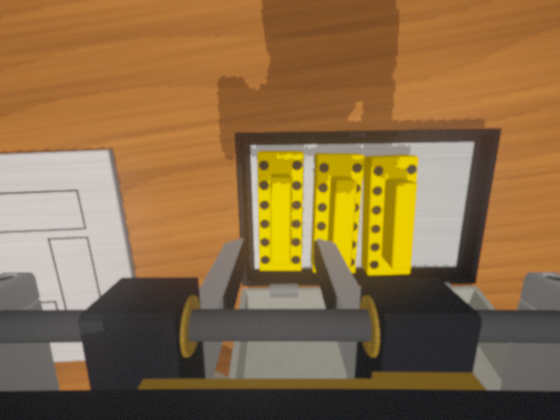

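Rack A at (281,210) lies midway between the fingers, and the fit agrees with the earlier one to 1 mm. I descend and grip.

>>> servo_tool([
  [[0, 0, 0.02, 0, 0, 0, 0.044], [0, 0, 0.045, 0, 0, 0, 0.044], [0, 0, 0.07, 0, 0, 0, 0.044], [0, 0, 0.088, 0, 0, 0, 0.044], [0, 0, 0.096, 0, 0, 0, 0.044], [0, 0, 0.096, 0, 0, 0, 0.03], [0, 0, 0.096, 0, 0, 0, 0.0], [0, 0, 0.096, 0, 0, 0, 0.0]],
])

```text
time: 11.25
ee_pos: [0.5359, 0.0971, 0.0453]
eef_rot: [0.001, 0.072, 0.997, 0.0]
ft_force: [-0.4, 1.0, 0.4]
width: 0.0233
```

>>> servo_tool([
  [[0, 0, 0, 0, 0, 0, 0], [0, 0, 0, 0, 0, 0, 0], [0, 0, 0, 0, 0, 0, 0], [0, 0, -0.01, 0, 0, 0, 0], [0, 0, -0.03, 0, 0, 0, 0], [0, 0, -0.06, 0, 0, 0, 0], [0, 0, -0.09, 0, 0, 0, 0], [0, 0, -0.11, 0, 0, 0, 0]],
])

```text
time: 12.05
ee_pos: [0.5355, 0.097, 0.1567]
eef_rot: [0.001, 0.072, 0.997, 0.0]
ft_force: [0.4, -0.2, -2.2]
width: 0.0179
```

```bash
cat > slot.py <<'E'
from h import *
import sys
S=[float(v) for v in open('slab.txt').read().split()]
def slot(i):
    A,t=pose(S[:2],S[2]); return A@SL[i-1,:2]+t, np.degrees(S[2])+SL[i-1,2]
if __name__=='__main__':
    i=int(sys.argv[1]);z=float(sys.argv[2]);off=float(sys.argv[3]) if len(sys.argv)>3 else 0
    p,a=slot(i); p=p+off*np.array([np.cos(np.radians(a)),np.sin(np.radians(a))]); print(p,a)
    plan([p[0],p[1],z],a+90)
E
echo .5631 -.2044 -.0974 > slab.txt; python3 slot.py 3 .15 .001
```

```text
[ 0.53199474 -0.26566551] -5.580608924574218
shift [-0.0487 -0.3594  0.0065] turn [ 0.0008  0.0012 -0.0469] q [-0.74  0.29  0.53  1.98 -0.18  0.92  1.31] t 12.1 rows 7.253994250318492
```

>>> servo_tool([
  [[-0.002, -0.02, 0, 0, 0, -0.01, 0], [-0.007, -0.06, 0, 0, 0, -0.02, 0], [-0.014, -0.105, 0, 0, 0, -0.03, 0], [-0.02, -0.15, 0.002, 0, 0, -0.047, 0], [-0.027, -0.2, 0.004, 0, 0, -0.047, 0], [-0.034, -0.25, 0.0065, 0, 0, -0.047, 0], [-0.041, -0.3, 0.0065, 0, 0, -0.047, 0], [-0.046, -0.34, 0.0065, 0, 0, -0.047, 0]],
])

```text
time: 12.85
ee_pos: [0.5312, -0.2487, 0.1484]
eef_rot: [0.0, 0.049, 0.999, -0.0]
ft_force: [0.8, 0.2, -1.0]
width: 0.0178
```

```bash
python3 slot.py 3 .045 .001
```

```text
[ 0.53199474 -0.26566551] -5.580608924574218
shift [-0.0025 -0.0167  0.1034] turn [-0.0003  0.0001 -0.0007] q [-0.16  0.39  0.62  1.89 -0.28  0.94  2.06] t 12.8 rows 2.0961607780156157
```

>>> servo_tool([
  [[-0.002, -0.01, 0.01, 0, 0, 0, 0], [-0.0025, -0.0165, 0.03, 0, 0, 0, 0], [-0.0025, -0.0165, 0.055, 0, 0, 0, 0], [-0.0025, -0.0165, 0.08, 0, 0, 0, 0], [-0.0025, -0.0165, 0.095, 0, 0, 0, 0], [-0.0025, -0.0165, 0.1, 0, 0, 0, 0], [-0.0025, -0.0165, 0.103, 0, 0, 0, 0], [-0.0025, -0.0165, 0.103, 0, 0, 0, 0]],
])

```text
time: 13.65
ee_pos: [0.5331, -0.2627, 0.0453]
eef_rot: [0.0, 0.048, 0.999, -0.0]
ft_force: [-0.9, 0.1, -1.3]
width: 0.0179
```

```bash
python3 slot.py 3 .0435 .001
```

```text
[ 0.53199474 -0.26566551] -5.580608924574218
shift [ 0.0008 -0.0031  0.0018] turn [-0.0001  0.0006  0.0006] q [-0.06  0.54  0.53  1.94 -0.39  0.76  2.17] t 13.7 rows 0.07312787068676035
```

>>> servo_tool([
  [[0.001, -0.003, 0, 0, 0, 0, 0], [0.001, -0.003, 0.001, 0, 0, 0, 0], [0.001, -0.003, 0.002, 0, 0, 0, 0], [0.001, -0.003, 0.002, 0, 0, 0, 0], [0.001, -0.003, 0.002, 0, 0, 0, 0.022], [0.001, -0.003, 0.002, 0, 0, 0, 0.04], [0.001, -0.003, 0.002, 0, 0, 0, 0.04], [0.001, -0.003, 0.002, 0, 0, 0, 0.04]],
])

```text
time: 14.45
ee_pos: [0.5315, -0.2655, 0.0427]
eef_rot: [-0.0, 0.048, 0.999, 0.0]
ft_force: [-0.0, 0.3, 0.5]
width: 0.0395
```

>>> servo_tool([
  [[0, 0, 0, 0, 0, 0, 0.04], [0, 0, -0.02, 0, 0, 0, 0.04], [0, 0, -0.05, 0, 0, 0, 0.04], [0, 0, -0.09, 0, 0, 0, 0.04], [-0.02, 0, -0.11, 0, 0, 0, 0.04], [-0.04, 0, -0.13, 0, 0, 0, 0.04], [-0.06, 0.02, -0.13, 0, 0, 0, 0.04], [-0.06, 0.02, -0.13, 0, 0, 0, 0.04]],
])

```text
time: 15.25
ee_pos: [0.5961, -0.2486, 0.1728]
eef_rot: [0.001, 0.046, 0.999, 0.0]
ft_force: [-0.3, 0.6, -0.5]
width: 0.0404
```

```bash
cat > chk.py <<'E'
import sys;sys.argv=['','wrist',sys.argv[1]];exec(open('racks.py').read())
from slot import slot,S
print('slab',slabfit([c],S)); print([np.r_[slot(i)[0],slot(i)[1]].round(4).tolist() for i in (1,2,3,4)])
E
python3 chk.py pics/w6.png
```

```text
wrist 0.59 [258. 144.  40. 118.] [ 0.529 -0.265] [ 0.5311 -0.2659 -0.0972] -5.6 0.053
wrist 0.44 [543. 228.  30.  60.] [0.648 0.034] [ 0.6256  0.0902 -0.6194] -35.5 0.149
slab (array([ 0.56293047, -0.20426606, -0.09688779]), np.float32(-20.744781))
[[0.5952, -0.1432, -5.5806], [0.6243, -0.2365, 84.4194], [0.531, -0.2656, -5.5806], [0.5019, -0.1723, 84.4194]]
```

View pics/w6.png

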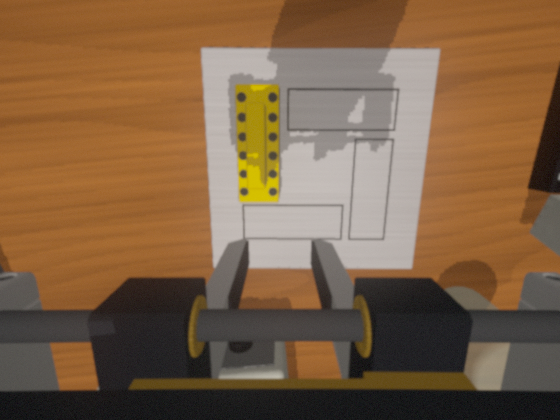

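The first rack lies in its outline at (258,144), within 0.3 mm by fit, and no line shows round it. Next is rack B.

Run:
```python
from h import *
plan([.545,.152,.15],81.7)
```

```text
shift [0.0864 0.3966 0.0223] turn [-0.0001 -0.0009  0.0489] q [-0.15  0.46  0.61  1.74 -0.3   1.04  2.04] t 15.3 rows 8.129509800928316
```

>>> servo_tool([
  [[0.011, 0.045, 0, 0, 0, 0.05, 0.044], [0.022, 0.09, 0, 0, 0, 0.05, 0.044], [0.033, 0.135, 0, 0, 0, 0.05, 0.044], [0.044, 0.18, 0.005, 0, 0, 0.05, 0.044], [0.055, 0.225, 0.01, 0, 0, 0.05, 0.044], [0.066, 0.27, 0.015, 0, 0, 0.05, 0.044], [0.077, 0.315, 0.02, 0, 0, 0.05, 0.044], [0.084, 0.35, 0.022, 0, 0, 0.05, 0.044]],
])

```text
time: 16.15
ee_pos: [0.5419, 0.1068, 0.1502]
eef_rot: [-0.001, 0.073, 0.997, 0.0]
ft_force: [0.9, 0.2, 0.6]
width: 0.0439
```

>>> servo_tool([
  [[0.001, 0.02, 0, 0, 0, 0, 0.044], [0.002, 0.04, 0, 0, 0, 0, 0.044], [0.002, 0.05, 0, 0, 0, 0, 0.044], [0.002, 0.05, 0, 0, 0, 0, 0.044], [0.002, 0.05, 0, 0, 0, 0, 0.044], [0.002, 0.05, 0, 0, 0, 0, 0.044], [0.002, 0.05, 0, 0, 0, 0, 0.044], [0.002, 0.05, 0, 0, 0, 0, 0.044]],
])

```text
time: 16.95
ee_pos: [0.5488, 0.1541, 0.1507]
eef_rot: [-0.0, 0.074, 0.997, 0.0]
ft_force: [-0.3, 0.5, 0.7]
width: 0.0442
```

Run:
```python
import sys;sys.argv=['',"wrist","pics/w7.png"];exec(open('racks.py').read())
plan([.545,.152,.044],81.7)
```

```text
wrist 0.78 [280. 206.  49. 116.] [0.544 0.155] [ 0.5445  0.1527 -0.1553] -8.9 0.05
wrist 0.63 [329. 206.  48. 115.] [0.551 0.203] [ 0.5542  0.2047 -0.1022] -5.9 0.191
shift [ 0.0033 -0.003   0.1068] turn [ 0.0001 -0.0002 -0.0025] q [-0.82  0.35  0.54  1.92 -0.22  0.93  1.25] t 17.1 rows 2.13697814838007
```

>>> servo_tool([
  [[0.004, -0.002, 0.02, 0, 0, 0.005, 0.042], [0.004, -0.002, 0.05, 0, 0, 0.005, 0.042], [0.004, -0.002, 0.08, 0, 0, 0.005, 0.042], [0.004, -0.002, 0.098, 0, 0, 0.005, 0.042], [0.004, -0.002, 0.106, 0, 0, 0.005, 0.042], [0.004, -0.002, 0.106, 0, 0, 0.005, 0.042], [0.004, -0.002, 0.106, 0, 0, 0.005, 0.0], [0.004, -0.002, 0.106, 0, 0, 0.005, 0.0]],
])

```text
time: 17.85
ee_pos: [0.5452, 0.1537, 0.0458]
eef_rot: [0.001, 0.076, 0.997, 0.0]
ft_force: [-1.2, -1.2, -0.6]
width: 0.0293
```

>>> servo_tool([
  [[0, 0, 0, 0, 0, 0, 0], [0, 0, 0, 0, 0, 0, 0], [0, 0, 0, 0, 0, 0, 0], [0, 0, 0, 0, 0, 0, 0], [0, 0, -0.03, 0, 0, 0, 0], [0, 0, -0.06, 0, 0, 0, 0], [0, 0, -0.09, 0, 0, 0, 0], [0, 0, -0.11, 0, 0, 0, 0]],
])

```text
time: 18.65
ee_pos: [0.5449, 0.1535, 0.1568]
eef_rot: [0.001, 0.076, 0.997, 0.0]
ft_force: [-0.7, -0.2, -2.3]
width: 0.0178
```

```bash
python3 slot.py 1 .14 .001
```

```text
[ 0.59619578 -0.14332898] -5.580608924574218
shift [-0.0957 -0.2856  0.0166] turn [ 0.001   0.0011 -0.0547] q [-0.84  0.33  0.55  1.93 -0.21  0.94  1.24] t 18.6 rows 6.033538002092089
```

>>> servo_tool([
  [[-0.002, -0.025, 0, 0, 0, -0.01, 0], [-0.007, -0.065, 0, 0, 0, -0.02, 0], [-0.015, -0.11, 0, 0, 0, -0.04, 0], [-0.03, -0.155, 0, 0, 0, -0.055, 0], [-0.05, -0.2, 0.005, 0, 0, -0.055, 0], [-0.075, -0.24, 0.01, 0, 0, -0.055, 0], [-0.096, -0.27, 0.016, 0, 0, -0.055, 0], [-0.096, -0.285, 0.016, 0, 0, -0.055, 0]],
])

```text
time: 19.45
ee_pos: [0.597, -0.1463, 0.138]
eef_rot: [-0.0, 0.05, 0.999, -0.001]
ft_force: [-0.2, 0.1, -1.1]
width: 0.0176
```

>>> servo_tool([
  [[0, 0, 0.0, 0, 0, 0, 0], [0, 0, 0.02, 0, 0, 0, 0], [0, 0, 0.04, 0, 0, 0, 0], [0, 0, 0.06, 0, 0, 0, 0], [0, 0, 0.075, 0, 0, 0, 0], [0, 0, 0.075, 0, 0, 0, 0], [0, 0, 0.075, 0, 0, 0, 0], [0, 0, 0.075, 0, 0, 0, 0]],
])

```text
time: 20.25
ee_pos: [0.5968, -0.1427, 0.0647]
eef_rot: [0.001, 0.048, 0.999, 0.0]
ft_force: [0.1, -0.5, -1.3]
width: 0.0175
```

```bash
python3 slot.py 1 .0437 .0005
```

```text
[ 0.59569815 -0.14328036] -5.580608924574218
shift [ 0.0011 -0.0007  0.021 ] turn [0.0001 0.0011 0.0007] q [-0.28  0.54  0.54  1.89 -0.37  0.81  1.94] t 20.2 rows 0.4203730456302774
```

>>> servo_tool([
  [[0.001, -0.0005, 0.01, 0, 0, 0, 0], [0.001, -0.0005, 0.018, 0, 0, 0, 0], [0.001, -0.0005, 0.021, 0, 0, 0, 0], [0.001, -0.0005, 0.0215, 0, 0, 0, 0], [0.001, -0.0005, 0.0215, 0, 0, 0, 0], [0.001, -0.0005, 0.0215, 0, 0, 0, 0.022], [0.001, -0.0005, 0.0215, 0, 0, 0, 0.04], [0.001, -0.0005, 0.0215, 0, 0, 0, 0.04]],
])

```text
time: 21.05
ee_pos: [0.5951, -0.1432, 0.0419]
eef_rot: [-0.0, 0.048, 0.999, -0.0]
ft_force: [-0.1, -0.6, -0.1]
width: 0.0346
```

>>> servo_tool([
  [[0, 0, 0, 0, 0, 0, 0.04], [0, 0, -0.02, 0, 0, 0, 0.04], [0, 0, -0.05, 0, 0, 0, 0.04], [0, 0, -0.09, 0, 0, 0, 0.04], [0, -0.02, -0.12, 0, 0, 0, 0.04], [0, -0.04, -0.15, 0, 0, 0, 0.04], [0, -0.04, -0.15, 0, 0, 0, 0.04], [0, -0.04, -0.15, 0, 0, 0, 0.04]],
])

```text
time: 21.85
ee_pos: [0.5915, -0.1832, 0.1924]
eef_rot: [0.0, 0.049, 0.999, 0.0]
ft_force: [-0.2, 0.4, -0.3]
width: 0.0395
```

```bash
python3 chk.py pics/w8.png
python3 - <<'E'
from h import *
plan([.554,.204,.16],84.1)
E
```

```text
wrist 0.96 [203. 152.  49. 111.] [ 0.528 -0.262] [ 0.5316 -0.2656 -0.0997] -5.7 0.059
wrist 0.82 [315. 200.  45. 104.] [ 0.593 -0.143] [ 0.5946 -0.1438 -0.0958] -5.5 0.093
slab (array([ 0.56608919, -0.20937288, -0.01913117]), np.float32(-16.319706))
[[0.5952, -0.1432, -5.5806], [0.6243, -0.2365, 84.4194], [0.531, -0.2656, -5.5806], [0.5019, -0.1723, 84.4194]]
shift [0.0739 0.3807 0.0314] turn [ 0.0004 -0.0016  0.0067] q [-0.29  0.4   0.63  1.78 -0.27  1.05  1.92] t 21.9 rows 7.782350352895113
```

Rack 2 lies within 1 mm by fit. The slab refit there is spoilt because the racks hide the lines, so I keep the earlier slab pose. Now rack C.

>>> servo_tool([
  [[0.009, 0.045, 0, 0, 0, 0.007, 0.044], [0.018, 0.09, 0, 0, 0, 0.007, 0.044], [0.027, 0.135, 0, 0, 0, 0.007, 0.044], [0.036, 0.18, 0.005, 0, 0, 0.007, 0.044], [0.045, 0.225, 0.01, 0, 0, 0.007, 0.044], [0.054, 0.27, 0.015, 0, 0, 0.007, 0.044], [0.063, 0.315, 0.02, 0, 0, 0.007, 0.044], [0.07, 0.35, 0.03, 0, 0, 0.007, 0.044]],
])

```text
time: 22.75
ee_pos: [0.5543, 0.1758, 0.1612]
eef_rot: [-0.001, 0.051, 0.999, 0.0]
ft_force: [0.7, 0.1, 0.3]
width: 0.0439
```

>>> servo_tool([
  [[0.001, 0.015, 0, 0, 0, 0, 0.044], [0.002, 0.025, 0, 0, 0, 0, 0.044], [0.002, 0.025, 0, 0, 0, 0, 0.044], [0.002, 0.025, 0, 0, 0, 0, 0.044], [0.002, 0.025, 0, 0, 0, 0, 0.044], [0.002, 0.025, 0, 0, 0, 0, 0.044], [0.002, 0.025, 0, 0, 0, 0, 0.044], [0.002, 0.025, 0, 0, 0, 0, 0.044]],
])

```text
time: 23.55
ee_pos: [0.5563, 0.1968, 0.1623]
eef_rot: [-0.0, 0.052, 0.999, 0.0]
ft_force: [-0.8, -0.3, 0.8]
width: 0.044
```

Run:
```python
import sys;sys.argv=['',"wrist","pics/w9.png"];exec(open('racks.py').read())
plan([.5545,.2045,.044],84.3)
```

```text
wrist 0.89 [ 10. 245.  19.  63.] [ 0.567 -0.095] [ 0.6039 -0.2496  0.903 ] 51.7 1.0
wrist 0.68 [290. 204.  45. 113.] [0.553 0.208] [ 0.5542  0.2046 -0.1088] -6.2 0.043
shift [0.0024 0.0072 0.1182] turn [ 0.0001 -0.0002 -0.0046] q [-0.87  0.36  0.53  1.87 -0.22  0.97  1.22] t 23.6 rows 2.3698880306326084
```

View pics/w9.png

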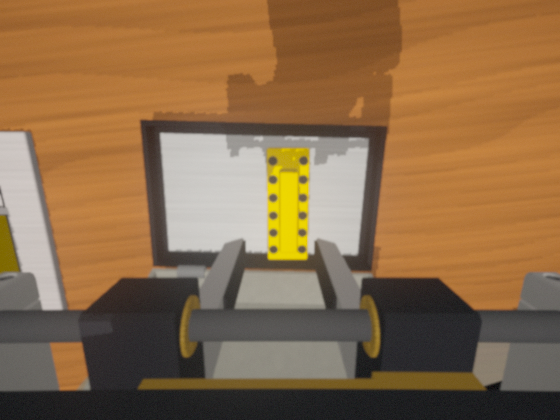

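Rack C is alone in the box at (290,204), and the fourth place is empty, so there are three racks in all.

>>> servo_tool([
  [[0.002, 0.007, 0.01, 0, 0, 0, 0.044], [0.002, 0.007, 0.04, 0, 0, 0, 0.044], [0.002, 0.007, 0.075, 0, 0, 0, 0.044], [0.002, 0.007, 0.105, 0, 0, 0, 0.044], [0.002, 0.007, 0.117, 0, 0, 0, 0.044], [0.002, 0.007, 0.117, 0, 0, 0, 0.044], [0.002, 0.007, 0.117, 0, 0, 0, 0.0], [0.002, 0.007, 0.117, 0, 0, 0, 0.0]],
])

```text
time: 24.45
ee_pos: [0.5558, 0.2048, 0.0466]
eef_rot: [0.001, 0.052, 0.999, 0.001]
ft_force: [-0.3, 0.4, 0.5]
width: 0.0317
```

>>> servo_tool([
  [[0, 0, 0, 0, 0, 0, 0], [0, 0, 0, 0, 0, 0, 0], [0, 0, 0, 0, 0, 0, 0], [0, 0, 0, 0, 0, 0, 0], [0, 0, -0.03, 0, 0, 0, 0], [0, 0, -0.07, 0, 0, 0, 0], [0, 0, -0.11, 0, 0, 0, 0], [0, 0, -0.14, 0, 0, 0, 0]],
])

```text
time: 25.25
ee_pos: [0.5552, 0.2042, 0.1877]
eef_rot: [0.001, 0.052, 0.999, 0.0]
ft_force: [-0.3, 1.0, -2.7]
width: 0.0179
```

```bash
python3 slot.py 4 .15 0
```

```text
[ 0.50193173 -0.17229948] 84.41939107542578
shift [ 0.0138 -0.38    0.0373] turn [1.5000e-03 1.0000e-04 1.5639e+00] q [-0.89  0.34  0.54  1.84 -0.2   1.01  1.2 ] t 25.2 rows 7.641839266596811
```

>>> servo_tool([
  [[0.0, -0.02, 0, 0, 0, 0.08, 0], [0.0, -0.06, 0, 0, 0, 0.2, 0], [0.002, -0.1, 0, 0, 0, 0.33, 0], [0.005, -0.145, 0.005, 0, 0, 0.46, 0], [0.008, -0.19, 0.01, 0, 0, 0.59, 0], [0.01, -0.235, 0.015, 0, 0, 0.72, 0], [0.012, -0.28, 0.02, 0, 0, 0.85, 0], [0.013, -0.31, 0.02, 0, 0, 0.95, 0]],
])

```text
time: 26.05
ee_pos: [0.5084, -0.1055, 0.165]
eef_rot: [-0.0, 0.506, 0.862, -0.0]
ft_force: [1.1, 0.8, -2.0]
width: 0.0176
```

```bash
python3 slot.py 4 .13 -.0012
```

```text
[ 0.50181504 -0.17349379] 84.41939107542578
shift [-0.0562 -0.0389  0.035 ] turn [-5.000e-04 -3.000e-04  6.067e-01] q [-0.63  0.29  0.85  2.03 -0.27  0.94  0.87] t 26.1 rows 1.5353888109250668
```

>>> servo_tool([
  [[-0.011, -0.008, 0.005, 0, 0, 0.1, 0], [-0.025, -0.018, 0.012, 0, 0, 0.22, 0], [-0.04, -0.028, 0.02, 0, 0, 0.34, 0], [-0.05, -0.035, 0.03, 0, 0, 0.46, 0], [-0.056, -0.039, 0.035, 0, 0, 0.56, 0], [-0.056, -0.039, 0.035, 0, 0, 0.606, 0], [-0.056, -0.039, 0.035, 0, 0, 0.606, 0], [-0.056, -0.039, 0.035, 0, 0, 0.606, 0]],
])

```text
time: 26.85
ee_pos: [0.5035, -0.1704, 0.1303]
eef_rot: [-0.0, 0.737, 0.676, 0.0]
ft_force: [-1.0, -0.3, -1.6]
width: 0.0179
```

```bash
python3 - <<'E'
from h import *
w=cam('wrist');save(w,'pics/w10.png')
E
python3 slot.py 4 .06 -.0012
```

```text
[ 0.50181504 -0.17349379] 84.41939107542578
shift [-0.0033 -0.0015  0.0703] turn [-0.     -0.0003  0.0102] q [-0.55  0.42  0.96  2.04 -0.44  0.9   0.56] t 26.9 rows 1.40856762307548
```

View pics/w10.png

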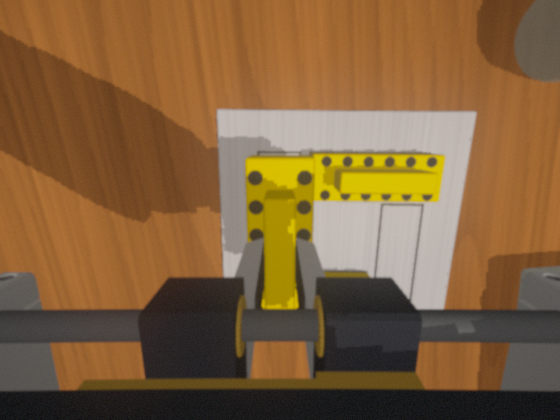

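The held rack at (280,200) hovers over its outline, and the placed rack at (378,178) has not moved.

>>> servo_tool([
  [[-0.0033, -0.0015, 0.01, 0, 0, 0.01, 0], [-0.0033, -0.0015, 0.03, 0, 0, 0.01, 0], [-0.0033, -0.0015, 0.05, 0, 0, 0.01, 0], [-0.0033, -0.0015, 0.065, 0, 0, 0.01, 0], [-0.0033, -0.0015, 0.07, 0, 0, 0.01, 0], [-0.0033, -0.0015, 0.07, 0, 0, 0.01, 0], [-0.0033, -0.0015, 0.07, 0, 0, 0.01, 0], [-0.0033, -0.0015, 0.07, 0, 0, 0.01, 0]],
])

```text
time: 27.7
ee_pos: [0.5022, -0.1739, 0.0609]
eef_rot: [0.0, 0.741, 0.671, 0.0]
ft_force: [0.3, -0.1, -2.6]
width: 0.0174
```

```bash
python3 slot.py 4 .0445 -.0012
```

```text
[ 0.50181504 -0.17349379] 84.41939107542578
shift [ 0.0003 -0.0005  0.0164] turn [ 0.0009 -0.0001 -0.0017] q [-0.45  0.52  0.85  2.09 -0.56  0.78  0.65] t 27.7 rows 0.32731361419524546
```

>>> servo_tool([
  [[0, -0.0005, 0.008, 0, 0, -0.002, 0], [0, -0.0005, 0.014, 0, 0, -0.002, 0], [0, -0.0005, 0.016, 0, 0, -0.002, 0], [0, -0.0005, 0.0165, 0, 0, -0.002, 0], [0, -0.0005, 0.0165, 0, 0, -0.002, 0], [0, -0.0005, 0.0165, 0, 0, -0.002, 0.022], [0, -0.0005, 0.0165, 0, 0, -0.002, 0.04], [0, -0.0005, 0.0165, 0, 0, -0.002, 0.04]],
])

```text
time: 28.5
ee_pos: [0.5013, -0.1738, 0.0436]
eef_rot: [-0.0, 0.741, 0.672, -0.0]
ft_force: [0.7, 0.2, -0.4]
width: 0.0346
```

>>> servo_tool([
  [[0, 0, 0, 0, 0, 0, 0.04], [0, 0, -0.02, 0, 0, 0, 0.04], [0, 0, -0.05, 0, 0, 0, 0.04], [0, 0, -0.09, 0, 0, 0, 0.04], [-0.03, 0.02, -0.12, 0, 0, 0, 0.04], [-0.07, 0.04, -0.16, 0, 0, 0, 0.04], [-0.1, 0.04, -0.19, 0, 0, 0, 0.04], [-0.1, 0.04, -0.2, 0, 0, 0, 0.04]],
])

```text
time: 29.3
ee_pos: [0.5312, -0.2825, 0.2473]
eef_rot: [0.002, 0.742, 0.67, 0.0]
ft_force: [-1.3, 0.2, -0.2]
width: 0.0402
```

```bash
cat > chk2.py <<'E'
from h import *; import sys
from slot import slot
n=sys.argv[1];c=cam(n); save(c,sys.argv[2]);C=[slot(i) for i in(1,2,3,4)]
for m in finder.masks_of(n,'rack1'):
    if m['score']<.35: continue
    p=pix2w(c,[m['box'][:2]],.035)[0,:2]
    i=min(range(4),key=lambda k:np.linalg.norm(C[k][0]-p))
    x,e=rackfit(c,[*p,np.radians(C[i][1])],.01,m['mask'])
    d=x[:2]-C[i][0];a=np.radians(C[i][1])
    print(round(m['score'],2),np.round(m['box']),'slot',i+1,'along/across mm',(1000*np.array([d@[np.cos(a),np.sin(a)],d@[-np.sin(a),np.cos(a)]])).round(1),'deg',(np.degrees(x[2])-C[i][1]).round(1),'err',round(e,3))
E
python3 chk2.py wrist pics/w11.png; python3 -c "from h import *;plan([.424,.194,.3],-6.5)"
```

```text
0.91 [246. 106.  36. 107.] slot 4 along/across mm [-2.2  0.6] deg -0.4 err 0.051
0.63 [279. 179.  87.  39.] slot 3 along/across mm [-0.1 -0.5] deg -0.2 err 0.053
shift [ 0.4595 -0.1537 -0.0555] turn [0.0021 0.0004 0.0143] q [-0.38  0.41  1.01  1.78 -0.38  1.16  0.64] t 29.4 rows 9.754335913594275
```

View pics/w11.png

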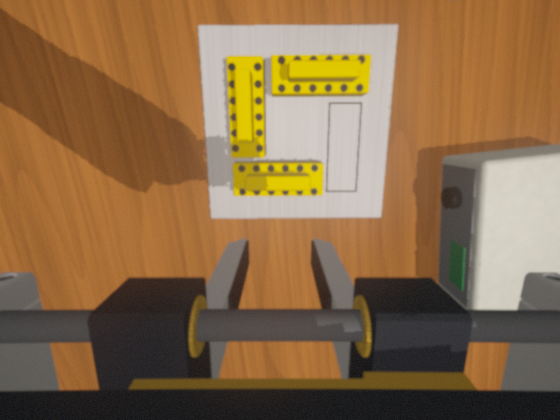

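The three racks sit in their outlines. By the fit the last one is 2.2 mm off lengthwise, so I look closer.

>>> servo_tool([
  [[0, -0.01, 0.02, 0, 0, 0, 0.05], [0.005, -0.02, 0.04, 0, 0, 0, 0.05], [0.01, -0.025, 0.06, 0, 0, 0, 0.05], [0.01, -0.03, 0.075, 0, 0, 0, 0.05], [0.01, -0.03, 0.08, 0, 0, 0, 0.05], [0.01, -0.03, 0.08, 0, 0, 0, 0.05], [0.01, -0.03, 0.08, 0, 0, 0, 0.05], [0.01, -0.03, 0.08, 0, 0, 0, 0.05]],
])

```text
time: 30.2
ee_pos: [0.503, -0.2643, 0.1642]
eef_rot: [0.0, 0.741, 0.672, 0.0]
ft_force: [-0.5, -0.4, 0.4]
width: 0.0498
```

```bash
python3 chk2.py wrist pics/w12.png
python3 - <<'E'
from h import *
from slot import S
o=get_obs();print(o['ee_pos'])
c=cam('wrist');g=c['color'].copy()
P=slabpts(S);u=w2pix(c,np.c_[P,np.full(len(P),.01)])
r=cv2.resize(cv2.cvtColor(g,cv2.COLOR_RGB2BGR),None,fx=3,fy=3,interpolation=cv2.INTER_CUBIC)
for a,b in u[::3]: cv2.circle(r,(int(3*a+1),int(3*b+1)),0,(255,0,0),-1)
v=u[180*1+0:];cx,cy=u[720:].mean(0)
x0=int(max(0,3*cx-240));y0=int(max(0,3*cy-300));cv2.imwrite('pics/w12c.png',r[y0:y0+600,x0:x0+620]);print(x0,y0)
E
```

```text
0.83 [366.  78. 132.  54.] slot 1 along/across mm [-0.1 -1.5] deg -0.2 err 0.041
0.74 [268. 115.  43. 130.] slot 4 along/across mm [-2.2  0.9] deg -0.2 err 0.047
0.62 [307. 202. 116.  44.] slot 3 along/across mm [-0.1  0.2] deg -0.0 err 0.038
[ 0.50286226 -0.26435247  0.16413671]
571 46
```

View pics/w12c.png

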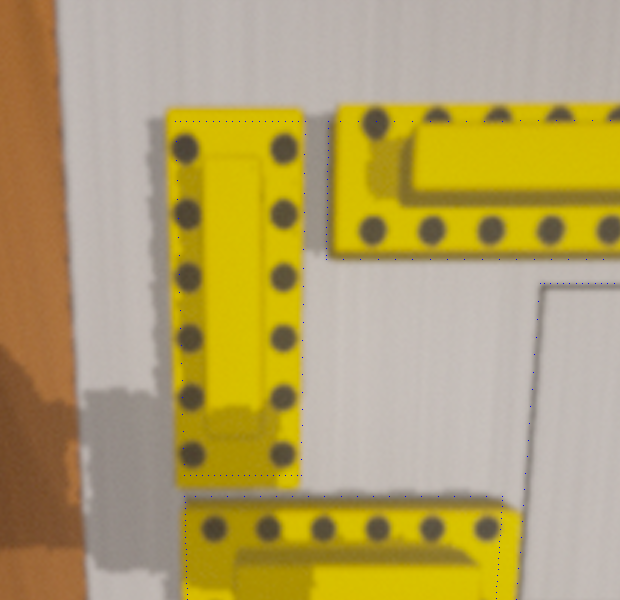

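The drawn outlines match the scribed lines on the free outline. The last rack does sit about 2 mm towards the lower rack (its end at row 487, expected about 482), so I regrip it and shift it.

```bash
python3 -c "from h import *;plan([.5015,-.1738,.1],-5.6)"
```

```text
shift [ 0.09   -0.0101  0.064 ] turn [0.0004 0.0001 0.0007] q [-0.37  0.44  0.97  1.93 -0.43  0.99  0.7 ] t 30.4 rows 2.2184072185589656
```

>>> servo_tool([
  [[0.03, -0.004, 0.005, 0, 0, 0, 0.04], [0.06, -0.007, 0.02, 0, 0, 0, 0.04], [0.085, -0.01, 0.04, 0, 0, 0, 0.04], [0.09, -0.01, 0.055, 0, 0, 0, 0.04], [0.09, -0.01, 0.064, 0, 0, 0, 0.04], [0.09, -0.01, 0.064, 0, 0, 0, 0.04], [0.09, -0.01, 0.064, 0, 0, 0, 0.04], [0.09, -0.01, 0.064, 0, 0, 0, 0.04]],
])

```text
time: 31.15
ee_pos: [0.5015, -0.1749, 0.1004]
eef_rot: [0.0, 0.741, 0.671, 0.0]
ft_force: [0.7, 0.6, -0.0]
width: 0.0397
```

```bash
python3 -c "from h import *;plan([.5015,-.1738,.0438],-5.6)"
```

```text
shift [ 0.0011 -0.0002  0.0566] turn [ 0.0008  0.0002 -0.0009] q [-0.51  0.46  0.92  2.06 -0.49  0.85  0.6 ] t 31.1 rows 1.1317056582101859
```

>>> servo_tool([
  [[0.001, 0, 0.02, 0, 0, 0, 0.04], [0.001, 0, 0.04, 0, 0, 0, 0.04], [0.001, 0, 0.053, 0, 0, 0, 0.04], [0.001, 0, 0.0565, 0, 0, 0, 0.04], [0.001, 0, 0.0565, 0, 0, 0, 0.04], [0.001, 0, 0.0565, 0, 0, 0, 0.0], [0.001, 0, 0.0565, 0, 0, 0, 0.0], [0.001, 0, 0.0565, 0, 0, 0, 0.0]],
])

```text
time: 31.95
ee_pos: [0.5017, -0.1727, 0.0437]
eef_rot: [0.0, 0.741, 0.672, 0.0]
ft_force: [0.4, 0.4, -0.9]
width: 0.0194
```

>>> servo_tool([
  [[0, 0, 0, 0, 0, 0, 0], [0, 0, 0, 0, 0, 0, 0], [0, 0, 0, 0, 0, 0, 0], [0, 0, -0.002, 0, 0, 0, 0], [0, 0, -0.004, 0, 0, 0, 0], [0.001, 0, -0.004, 0, 0, 0, 0], [0.0022, 0.0005, -0.004, 0, 0, 0, 0], [0.0022, 0.0005, -0.004, 0, 0, 0, 0]],
])

```text
time: 32.75
ee_pos: [0.5021, -0.1703, 0.0471]
eef_rot: [-0.0, 0.741, 0.672, -0.0]
ft_force: [0.9, 1.0, -2.5]
width: 0.0181
```

>>> servo_tool([
  [[0, 0, 0, 0, 0, 0, 0], [0, 0, 0.002, 0, 0, 0, 0], [0, 0, 0.0035, 0, 0, 0, 0], [0, 0, 0.004, 0, 0, 0, 0], [0, 0, 0.004, 0, 0, 0, 0], [0, 0, 0.004, 0, 0, 0, 0.022], [0, 0, 0.004, 0, 0, 0, 0.04], [0, 0, 0.004, 0, 0, 0, 0.04]],
])

```text
time: 33.55
ee_pos: [0.5021, -0.1706, 0.0432]
eef_rot: [-0.0, 0.741, 0.672, -0.0]
ft_force: [-0.4, -0.4, -0.4]
width: 0.0347
```

>>> servo_tool([
  [[0, 0, 0, 0, 0, 0, 0.04], [0, 0, -0.02, 0, 0, 0, 0.04], [0, 0, -0.05, 0, 0, 0, 0.04], [0, 0, -0.09, 0, 0, 0, 0.04], [-0.03, 0.02, -0.12, 0, 0, 0, 0.04], [-0.07, 0.04, -0.16, 0, 0, 0, 0.04], [-0.1, 0.04, -0.19, 0, 0, 0, 0.04], [-0.1, 0.04, -0.19, 0, 0, 0, 0.04]],
])

```text
time: 34.35
ee_pos: [0.5326, -0.2797, 0.2375]
eef_rot: [0.003, 0.742, 0.67, 0.001]
ft_force: [-0.5, 0.3, 0.1]
width: 0.0403
```

```bash
python3 chk2.py wrist pics/w13.png;python3 -c "from h import *;plan([.45,.19,.3],-6.5)"
```

```text
0.68 [245. 108.  40. 104.] slot 4 along/across mm [-0.9  0.7] deg -0.3 err 0.054
0.64 [321.  78. 108.  43.] slot 1 along/across mm [ 0.6 -1.3] deg 0.3 err 0.057
0.62 [278. 182.  90.  38.] slot 3 along/across mm [-0.1  0. ] deg -0.1 err 0.054
shift [ 0.4545 -0.1275 -0.0666] turn [0.0009 0.0001 0.0145] q [-0.39  0.42  1.01  1.79 -0.39  1.15  0.65] t 34.5 rows 9.534545805495185
```

All three racks are within 1.5 mm and 0.4 degrees, so I go to the handle of the open lid, expected at about (0.704, 0.162, 0.223).

```bash
python3 -c "from h import *;plan([.60,.10,.33],-6.5)"
```

```text
shift [ 0.3798  0.0306 -0.0965] turn [0.0009 0.0001 0.0145] q [-0.39  0.42  1.01  1.79 -0.39  1.15  0.65] t 34.5 rows 7.860347830142966
```

>>> servo_tool([
  [[0.03, 0.002, -0.03, 0, 0, 0.014, 0.04], [0.07, 0.005, -0.06, 0, 0, 0.014, 0.04], [0.11, 0.008, -0.09, 0, 0, 0.014, 0.04], [0.155, 0.012, -0.096, 0, 0, 0.014, 0.04], [0.2, 0.016, -0.096, 0, 0, 0.014, 0.04], [0.25, 0.02, -0.096, 0, 0, 0.014, 0.04], [0.3, 0.025, -0.096, 0, 0, 0.014, 0.04], [0.34, 0.03, -0.096, 0, 0, 0.014, 0.04]],
])

```text
time: 35.25
ee_pos: [0.5941, 0.0664, 0.3277]
eef_rot: [-0.001, 0.744, 0.668, -0.001]
ft_force: [0.4, -0.4, 0.0]
width: 0.04
```

```bash
python3 -c "from h import *;plan([.695,.163,.30],-6.5)"
```

```text
shift [0.1068 0.09   0.0275] turn [-0.0023 -0.0006  0.0061] q [-1.02  0.34  1.06  1.67 -0.3   1.32 -0.02] t 35.2 rows 2.847231769806038
```

>>> servo_tool([
  [[0.02, 0.02, 0.005, 0, 0, 0.006, 0.04], [0.05, 0.04, 0.01, 0, 0, 0.006, 0.04], [0.08, 0.065, 0.02, 0, 0, 0.006, 0.04], [0.1, 0.085, 0.027, 0, 0, 0.006, 0.04], [0.107, 0.09, 0.027, 0, 0, 0.006, 0.04], [0.107, 0.09, 0.027, 0, 0, 0.006, 0.04], [0.107, 0.09, 0.027, 0, 0, 0.006, 0.04], [0.107, 0.09, 0.027, 0, 0, 0.006, 0.04]],
])

```text
time: 36.05
ee_pos: [0.6957, 0.157, 0.3027]
eef_rot: [-0.0, 0.748, 0.664, 0.0]
ft_force: [0.7, 0.4, 0.1]
width: 0.0398
```

Run:
```python
from h import *
w=cam('wrist');save(w,'pics/w14.png')
x=np.array([.9936,-.1129,0]);y=np.array([.1129,.9936,0]);h=np.array([.629,.171,.0315])+.0758*x+[0,0,.1917]
print(h,w2pix(w,[h,h+.055*y,h-.055*y]).round())
```

```text
[0.70431488 0.16244218 0.2232    ] [[289. 211.]
 [289. 149.]
 [289. 268.]]
```

View pics/w14.png

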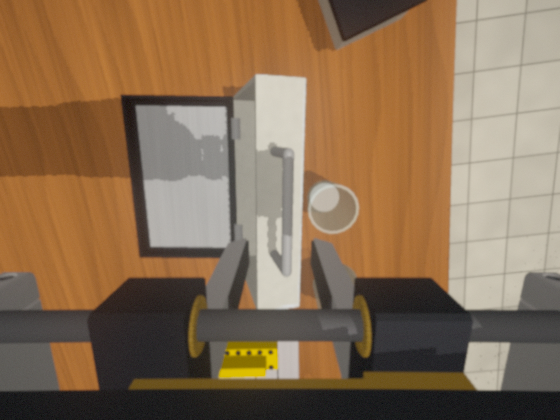

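The box is empty. The bar runs from (289,150) to (287,272), as predicted, and the beaker at (332,208) has not moved. I descend and grip the bar.

```bash
python3 -c "from h import *;plan([.7043,.1624,.204],-6.5)"
```

```text
shift [0.0061 0.0078 0.0989] turn [ 0.0002 -0.0009 -0.0047] q [-0.9   0.58  0.95  1.42 -0.47  1.38 -0.05] t 36.1 rows 1.9874723472422586
```

>>> servo_tool([
  [[0.006, 0.008, 0.01, 0, 0, -0.005, 0.04], [0.006, 0.008, 0.035, 0, 0, -0.005, 0.04], [0.006, 0.008, 0.065, 0, 0, -0.005, 0.04], [0.006, 0.008, 0.09, 0, 0, -0.005, 0.04], [0.006, 0.008, 0.099, 0, 0, -0.005, 0.04], [0.006, 0.008, 0.099, 0, 0, -0.005, 0.02], [0.006, 0.008, 0.099, 0, 0, -0.005, 0.0], [0.006, 0.008, 0.099, 0, 0, -0.005, 0.0]],
])

```text
time: 36.9
ee_pos: [0.7057, 0.1629, 0.2046]
eef_rot: [0.0, 0.746, 0.666, 0.001]
ft_force: [0.8, 0.0, 0.3]
width: 0.0194
```

>>> servo_tool([
  [[0, 0, 0, 0, 0, 0, 0], [0, 0, 0, 0, 0, 0, 0], [0, 0, 0, 0, 0, 0, 0], [0, 0, 0, 0, 0, 0, 0], [0, 0, 0, 0, 0, 0, 0], [0, 0, 0, 0, 0, 0, 0], [0, 0, 0, 0, 0, 0, 0], [0, 0, 0, 0, 0, 0, 0]],
])

```text
time: 37.7
ee_pos: [0.7034, 0.1632, 0.2042]
eef_rot: [-0.002, 0.746, 0.666, -0.001]
ft_force: [-16.6, 0.5, 12.6]
width: 0.0088
```

Run:
```python
from h import *
o=get_obs();A=rot(o['eef_rot']).as_matrix();print(A.round(3),o['ee_pos'],o['q'].round(2))
x=np.array([.9936,-.1129,0]);a0=.0973;r=.206
P=lambda th:-x*r*np.cos(a0+th)+np.array([0,0,r*np.sin(a0+th)])
for k in range(1,20): print(round(1.85-.1*k,2),(A.T@(P(1.85-.1*k)-P(1.85))).round(4))
```

```text
[[ 0.112  0.994 -0.003]
 [ 0.994 -0.112  0.001]
 [ 0.001 -0.003 -1.   ]] [0.70342834 0.16315464 0.2042022 ] [-0.87  0.66  0.89  1.52 -0.54  1.22 -0.01]
1.75 [ 0.     -0.0195 -0.0065]
1.65 [ 0.0001 -0.0396 -0.0111]
1.55 [ 0.0001 -0.06   -0.0136]
1.45 [ 0.0001 -0.0806 -0.0141]
1.35 [ 1.000e-04 -1.012e-01 -1.250e-02]
1.25 [ 1.000e-04 -1.214e-01 -8.900e-03]
1.15 [ 0.0002 -0.1412 -0.0033]
1.05 [ 0.0002 -0.1604  0.0043]
0.95 [ 0.0002 -0.1787  0.0138]
0.85 [ 0.0002 -0.1959  0.025 ]
0.75 [ 2.00e-04 -2.12e-01  3.79e-02]
0.65 [ 2.000e-04 -2.267e-01  5.230e-02]
0.55 [ 2.000e-04 -2.398e-01  6.810e-02]
0.45 [ 2.000e-04 -2.514e-01  8.520e-02]
0.35 [ 2.000e-04 -2.611e-01  1.033e-01]
0.25 [ 2.000e-04 -2.690e-01  1.224e-01]
0.15 [ 2.000e-04 -2.750e-01  1.421e-01]
0.05 [ 1.000e-04 -2.790e-01  1.623e-01]
-0.05 [ 1.000e-04 -2.809e-01  1.828e-01]
```

>>> servo_tool([
  [[0, -0.01, -0.0035, 0, 0, 0, 0], [0, -0.0195, -0.0065, 0, 0, 0, 0], [0, -0.0295, -0.009, 0, 0, 0, 0], [0, -0.0396, -0.011, 0, 0, 0, 0], [0, -0.05, -0.0125, 0, 0, 0, 0], [0, -0.06, -0.0136, 0, 0, 0, 0], [0, -0.0703, -0.014, 0, 0, 0, 0], [0, -0.0806, -0.0141, 0, 0, 0, 0]],
])

```text
time: 38.5
ee_pos: [0.6246, 0.1732, 0.2181]
eef_rot: [-0.0, 0.745, 0.667, 0.001]
ft_force: [2.5, 6.5, 1.2]
width: 0.0088
```

>>> servo_tool([
  [[0, -0.0206, 0.0016, 0, 0, 0, 0], [0, -0.0408, 0.0052, 0, 0, 0, 0], [0, -0.0606, 0.0108, 0, 0, 0, 0], [0, -0.0798, 0.0184, 0, 0, 0, 0], [0, -0.0981, 0.0279, 0, 0, 0, 0], [0, -0.1153, 0.0391, 0, 0, 0, 0], [0, -0.1314, 0.052, 0, 0, 0, 0], [0, -0.1461, 0.0664, 0, 0, 0, 0]],
])

```text
time: 39.3
ee_pos: [0.4784, 0.1899, 0.1509]
eef_rot: [-0.001, 0.745, 0.667, 0.001]
ft_force: [4.6, 8.3, -2.9]
width: 0.0089
```

>>> servo_tool([
  [[0, -0.0131, 0.0158, 0, 0, 0, 0], [0, -0.0247, 0.0329, 0, 0, 0, 0], [0, -0.0344, 0.051, 0, 0, 0, 0], [0, -0.0423, 0.0701, 0, 0, 0, 0], [0, -0.0483, 0.0898, 0, 0, 0, 0], [0, -0.0505, 0.1, 0, 0, 0, 0], [0, -0.0523, 0.11, 0, 0, 0, 0], [0, -0.0525, 0.114, 0, 0, 0, 0]],
])

```text
time: 40.1
ee_pos: [0.4253, 0.1953, 0.0363]
eef_rot: [-0.001, 0.745, 0.667, -0.001]
ft_force: [-8.8, 11.5, 1.2]
width: 0.0088
```

>>> servo_tool([
  [[0, 0, 0.0015, 0, 0, 0, 0], [0, 0, 0.003, 0, 0, 0, 0], [0, 0, 0.003, 0, 0, 0, 0], [0, 0, 0.003, 0, 0, 0, 0.015], [0, 0, 0.003, 0, 0, 0, 0.03], [0, 0, 0.003, 0, 0, 0, 0.04], [0, 0, 0.003, 0, 0, 0, 0.04], [0, 0, 0.003, 0, 0, 0, 0.04]],
])

```text
time: 40.9
ee_pos: [0.4276, 0.194, 0.034]
eef_rot: [-0.0, 0.746, 0.666, 0.0]
ft_force: [-0.1, -0.3, 0.0]
width: 0.0396
```

>>> servo_tool([
  [[0, 0, 0, 0, 0, 0, 0.04], [0, 0, -0.02, 0, 0, 0, 0.04], [0, 0, -0.05, 0, 0, 0, 0.04], [0, 0, -0.09, 0, 0, 0, 0.04], [0, 0, -0.13, 0, 0, 0, 0.04], [0, 0, -0.17, 0, 0, 0, 0.04], [0.03, 0, -0.2, 0, 0, 0, 0.04], [0.05, 0, -0.2, 0, 0, 0, 0.04]],
])

```text
time: 41.7
ee_pos: [0.4344, 0.2467, 0.2375]
eef_rot: [-0.002, 0.745, 0.667, 0.003]
ft_force: [-0.8, 0.6, 0.4]
width: 0.04
```

```bash
python3 chk2.py top pics/top15.png
python3 - <<'E'
from h import *
c=cam('scene')
a=cv2.imread('pics/top15.png');b=cv2.cvtColor(c['color'],cv2.COLOR_RGB2BGR)
cv2.imwrite('pics/end.png',cv2.hconcat([a[80:330,100:440],b[110:360,110:470]]))
w=cam('top')
for l in('media_bottle','beaker'):
    for m in finder.masks_of('top',l)[:1]: print(l,m['score'],np.round(m['box']))
E
```

```text
0.94 [392. 244.  21.  61.] slot 3 along/across mm [-1.7 -0.9] deg 0.5 err 0.079
0.93 [337. 217.  29.  54.] slot 1 along/across mm [6.7 0.1] deg -0.4 err 0.077
media_bottle 0.78 [290. 142.  35.  47.]
beaker 0.73 [218. 141.  35.  35.]
```

View pics/end.png

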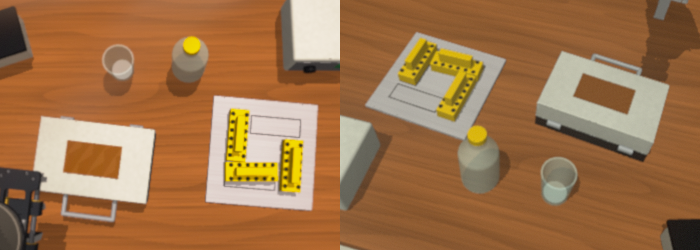

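The lid is shut and the bottle and beaker stand where they were. But the rack in slot 4 has been knocked forward (its outline shows below it at (250,187)) and slot 1's rack seems moved about 7 mm. I look from close by.

```bash
python3 -c "from h import *;plan([.53,-.275,.24],-5.6)"
```

```text
shift [-0.5034  0.155  -0.0062] turn [-0.0007  0.0008 -0.0158] q [-1.69  0.2   1.21  2.01 -0.21  1.07 -0.5 ] t 42.0 rows 10.534235899544663
```

>>> servo_tool([
  [[-0.045, 0.012, -0.005, 0, 0, -0.015, 0.04], [-0.09, 0.025, -0.006, 0, 0, -0.015, 0.04], [-0.135, 0.04, -0.006, 0, 0, -0.015, 0.04], [-0.18, 0.055, -0.006, 0, 0, -0.015, 0.04], [-0.225, 0.07, -0.006, 0, 0, -0.015, 0.04], [-0.27, 0.085, -0.006, 0, 0, -0.015, 0.04], [-0.315, 0.1, -0.006, 0, 0, -0.015, 0.04], [-0.36, 0.115, -0.006, 0, 0, -0.015, 0.04]],
])

```text
time: 42.8
ee_pos: [0.5014, -0.1016, 0.24]
eef_rot: [-0.0, 0.741, 0.671, -0.0]
ft_force: [0.3, 1.4, 0.1]
width: 0.0399
```

>>> servo_tool([
  [[-0.045, 0.012, 0, 0, 0, 0, 0.04], [-0.09, 0.025, 0, 0, 0, 0, 0.04], [-0.13, 0.035, 0, 0, 0, 0, 0.04], [-0.14, 0.04, 0, 0, 0, 0, 0.04], [-0.14, 0.04, 0, 0, 0, 0, 0.04], [-0.14, 0.04, 0, 0, 0, 0, 0.04], [-0.14, 0.04, 0, 0, 0, 0, 0.04], [-0.14, 0.04, 0, 0, 0, 0, 0.04]],
])

```text
time: 43.6
ee_pos: [0.5282, -0.2414, 0.2404]
eef_rot: [0.0, 0.74, 0.672, 0.0]
ft_force: [-0.5, -0.2, -0.3]
width: 0.0401
```

```bash
python3 chk2.py wrist pics/w16.png; python3 -c "
from h import *;o=get_obs();print(o['ee_pos'])
a=cv2.imread('pics/w16.png')[:300];cv2.imwrite('pics/w16c.png',a)"
```

```text
0.97 [267. 139.  43. 100.] slot 4 along/across mm [  2.  -16.3] deg 4.8 err 0.048
0.92 [284. 211.  87.  35.] slot 3 along/across mm [-0.4 -0.5] deg 0.1 err 0.056
0.86 [334. 110. 103.  40.] slot 1 along/across mm [7.3 1.2] deg -0.9 err 0.061
[ 0.52834091 -0.24150499  0.24051312]
```

View pics/w16c.png

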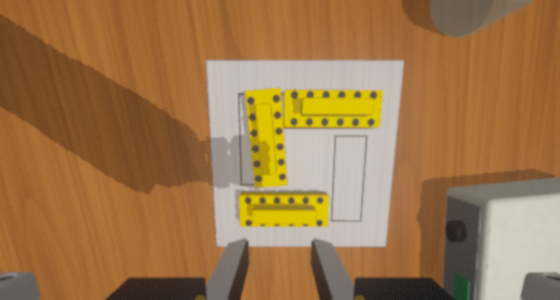

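The picture confirms a knock. Slot 4's rack at (267,139) is 16 mm sideways and 4.8 degrees askew, and it pushed slot 1's rack 7 mm outward. I put both back, starting with slot 4.

```bash
cat > reg.py <<'E'
from h import *; import sys
from slot import slot
i=int(sys.argv[1]);al,ac,dg,z=map(float,sys.argv[2:6])
p,a=slot(i);r=np.radians(a);q=p+al/1e3*np.array([np.cos(r),np.sin(r)])+ac/1e3*np.array([-np.sin(r),np.cos(r)])
print(q,a+dg);plan([*q,z],a+dg+90)
E
python3 reg.py 4 2 -16.3 4.8 .11
```

```text
[ 0.51834897 -0.17189407] 89.21939107542578
shift [ 0.0683 -0.0167  0.1305] turn [ 0.0004 -0.0001 -0.0823] q [-0.51  0.4   1.09  1.82 -0.39  1.15  0.61] t 43.7 rows 2.965076336659661
```

>>> servo_tool([
  [[0.02, -0.005, 0.01, 0, 0, -0.03, 0.04], [0.045, -0.01, 0.04, 0, 0, -0.06, 0.04], [0.068, -0.0167, 0.08, 0, 0, -0.082, 0.04], [0.068, -0.0167, 0.115, 0, 0, -0.082, 0.04], [0.068, -0.0167, 0.13, 0, 0, -0.082, 0.04], [0.068, -0.0167, 0.13, 0, 0, -0.082, 0.04], [0.068, -0.0167, 0.13, 0, 0, -0.082, 0.04], [0.068, -0.0167, 0.13, 0, 0, -0.082, 0.04]],
])

```text
time: 44.5
ee_pos: [0.5191, -0.174, 0.1119]
eef_rot: [0.001, 0.713, 0.701, 0.001]
ft_force: [-1.2, -0.1, -0.8]
width: 0.0398
```

```bash
python3 reg.py 4 2 -16.3 4.8 .0442
```

```text
[ 0.51834897 -0.17189407] 89.21939107542578
shift [ 0.0021 -0.0009  0.0677] turn [ 0.0023  0.0007 -0.0024] q [-0.53  0.49  0.95  2.02 -0.51  0.89  0.69] t 44.5 rows 1.355577108690369
```

>>> servo_tool([
  [[0.002, -0.001, 0.02, 0, 0, -0.002, 0.04], [0.002, -0.001, 0.045, 0, 0, -0.002, 0.04], [0.002, -0.001, 0.062, 0, 0, -0.002, 0.04], [0.002, -0.001, 0.067, 0, 0, -0.002, 0.04], [0.002, -0.001, 0.067, 0, 0, -0.002, 0.04], [0.002, -0.001, 0.067, 0, 0, -0.002, 0.0], [0.002, -0.001, 0.067, 0, 0, -0.002, 0.0], [0.002, -0.001, 0.067, 0, 0, -0.002, 0.0]],
])

```text
time: 45.3
ee_pos: [0.5177, -0.1713, 0.0441]
eef_rot: [0.001, 0.712, 0.702, 0.0]
ft_force: [3.4, -0.1, 2.1]
width: 0.0194
```

>>> servo_tool([
  [[0, 0, 0, 0, 0, 0, 0], [0, 0, 0, 0, 0, 0, 0], [0, 0, 0, 0, 0, 0, 0], [0, 0, -0.005, 0, 0, 0, 0], [0, 0, -0.015, 0, 0, 0, 0], [0, 0, -0.02, 0, 0, 0, 0], [0, 0, -0.02, 0, 0, 0, 0], [0, 0, -0.02, 0, 0, 0, 0]],
])

```text
time: 46.1
ee_pos: [0.5173, -0.1711, 0.0636]
eef_rot: [0.0, 0.712, 0.702, 0.0]
ft_force: [-0.5, -0.1, -2.4]
width: 0.0175
```

```bash
python3 reg.py 4 0 0 0 .0645
```

```text
[ 0.50193173 -0.17229948] 84.41939107542578
shift [-0.0014 -0.0154 -0.001 ] turn [0.0005 0.0002 0.0843] q [-0.47  0.55  0.87  2.06 -0.59  0.8   0.75] t 46.1 rows 0.30906295030247044
```

>>> servo_tool([
  [[-0.0003, -0.005, 0, 0, 0, 0.03, 0], [-0.0006, -0.01, 0, 0, 0, 0.06, 0], [-0.0008, -0.0154, 0, 0, 0, 0.084, 0], [-0.0008, -0.0154, 0, 0, 0, 0.084, 0], [-0.0008, -0.0154, 0, 0, 0, 0.084, 0], [-0.0008, -0.0154, 0.008, 0, 0, 0.084, 0], [-0.0008, -0.0154, 0.015, 0, 0, 0.084, 0], [-0.0008, -0.0154, 0.015, 0, 0, 0.084, 0]],
])

```text
time: 46.9
ee_pos: [0.5012, -0.1716, 0.0473]
eef_rot: [-0.0, 0.741, 0.672, -0.001]
ft_force: [0.1, 0.4, -2.3]
width: 0.0181
```

```bash
python3 reg.py 4 0.6 0 0 .0438
```

```text
[ 0.50199008 -0.17170233] 84.41939107542578
shift [0.     0.0008 0.0035] turn [-0.0014  0.0003  0.0002] q [-0.46  0.56  0.87  2.1  -0.63  0.77  0.71] t 46.9 rows 0.0709282378042318
```

>>> servo_tool([
  [[0, 0.0008, 0, 0, 0, 0, 0], [0, 0.0008, 0.002, 0, 0, 0, 0], [0, 0.0008, 0.0035, 0, 0, 0, 0], [0, 0.0008, 0.0035, 0, 0, 0, 0], [0, 0.0008, 0.0035, 0, 0, 0, 0.022], [0, 0.0008, 0.0035, 0, 0, 0, 0.04], [0, 0.0008, 0.0035, 0, 0, 0, 0.04], [0, 0.0008, 0.0035, 0, 0, 0, 0.04]],
])

```text
time: 47.7
ee_pos: [0.5027, -0.1719, 0.045]
eef_rot: [0.0, 0.741, 0.672, 0.0]
ft_force: [0.2, -0.0, 0.3]
width: 0.0391
```

>>> servo_tool([
  [[0, 0, -0.01, 0, 0, 0, 0.04], [0, 0, -0.04, 0, 0, 0, 0.04], [0, 0, -0.08, 0, 0, 0, 0.04], [0, 0, -0.11, 0, 0, -0.1, 0.04], [0, 0.02, -0.12, 0, 0, -0.24, 0.04], [0, 0.05, -0.12, 0, 0, -0.38, 0.04], [0, 0.08, -0.12, 0, 0, -0.52, 0.04], [0, 0.08, -0.12, 0, 0, -0.66, 0.04]],
])

```text
time: 48.5
ee_pos: [0.5852, -0.1795, 0.1656]
eef_rot: [0.001, 0.48, 0.877, -0.0]
ft_force: [-0.9, 0.1, 0.1]
width: 0.04
```

```bash
python3 reg.py 1 7.3 1.2 -.9 .14
```

```text
[ 0.60258261 -0.14274732] -6.480608924574218
shift [0.0216 0.0344 0.0256] turn [-7.000e-04  2.200e-03 -8.877e-01] q [-0.42  0.47  0.82  1.83 -0.4   1.01  1.13] t 48.5 rows 0.9598409195302751
```

>>> servo_tool([
  [[0.005, 0.008, 0, 0, 0, -0.14, 0.04], [0.012, 0.018, 0, 0, 0, -0.28, 0.04], [0.018, 0.028, 0.005, 0, 0, -0.42, 0.04], [0.0216, 0.034, 0.015, 0, 0, -0.56, 0.04], [0.0216, 0.034, 0.025, 0, 0, -0.7, 0.04], [0.0216, 0.034, 0.025, 0, 0, -0.83, 0.04], [0.0216, 0.034, 0.025, 0, 0, -0.888, 0.04], [0.0216, 0.034, 0.025, 0, 0, -0.888, 0.04]],
])

```text
time: 49.3
ee_pos: [0.5994, -0.1437, 0.1406]
eef_rot: [0.0, 0.06, 0.998, -0.0]
ft_force: [0.5, 0.0, 0.7]
width: 0.0399
```

```bash
python3 chk2.py wrist pics/w17.png; python3 reg.py 1 7.3 1.2 -.9 .0442
```

```text
0.86 [143. 153.  72. 133.] slot 3 along/across mm [-0.   0.2] deg -0.7 err 0.052
0.65 [235. 114. 137.  55.] slot 4 along/across mm [ 0.5 -0.3] deg 0.3 err 0.042
0.57 [282. 214.  47. 120.] slot 1 along/across mm [6.4 1.1] deg -0.1 err 0.063
[ 0.60258261 -0.14274732] -6.480608924574218
shift [-0.0029  0.0012  0.0963] turn [-0.0005  0.0006 -0.0095] q [-0.31  0.45  0.57  1.83 -0.29  0.95  1.84] t 49.4 rows 1.926131743771044
```

>>> servo_tool([
  [[-0.003, 0.001, 0.02, 0, 0, -0.015, 0.04], [-0.003, 0.001, 0.05, 0, 0, -0.015, 0.04], [-0.003, 0.001, 0.08, 0, 0, -0.015, 0.04], [-0.003, 0.001, 0.093, 0, 0, -0.015, 0.04], [-0.003, 0.001, 0.096, 0, 0, -0.015, 0.04], [-0.003, 0.001, 0.096, 0, 0, -0.015, 0.0], [-0.003, 0.001, 0.096, 0, 0, -0.015, 0.0], [-0.003, 0.001, 0.096, 0, 0, -0.015, 0.0]],
])

```text
time: 50.2
ee_pos: [0.6033, -0.1428, 0.0452]
eef_rot: [0.001, 0.053, 0.999, -0.0]
ft_force: [-1.3, 0.6, 0.2]
width: 0.0192
```

>>> servo_tool([
  [[0, 0, 0, 0, 0, 0, 0], [0, 0, 0, 0, 0, 0, 0], [0, 0, 0, 0, 0, 0, 0], [0, 0, -0.003, 0, 0, 0, 0], [0, 0, -0.006, 0, 0, 0, 0], [0, 0, -0.008, 0, 0, 0, 0], [0, 0, -0.008, 0, 0, 0, 0], [0, 0, -0.008, 0, 0, 0, 0]],
])

```text
time: 51.0
ee_pos: [0.6026, -0.1426, 0.052]
eef_rot: [0.0, 0.053, 0.999, -0.0]
ft_force: [0.9, -0.3, -1.6]
width: 0.0179
```

```bash
python3 reg.py 1 0 0 0 .052
```

```text
[ 0.59520052 -0.14323173] -5.580608924574218
shift [ 0.0073 -0.0014 -0.    ] turn [-0.0003  0.0003 -0.0077] q [-0.25  0.56  0.51  1.88 -0.37  0.79  1.92] t 51.0 rows 0.14766709105050027
```

>>> servo_tool([
  [[0.002, 0, 0, 0, 0, 0, 0], [0.004, -0.001, 0, 0, 0, -0.004, 0], [0.0067, -0.0014, 0, 0, 0, -0.008, 0], [0.0067, -0.0014, 0, 0, 0, -0.008, 0], [0.0067, -0.0014, 0, 0, 0, -0.008, 0], [0.0067, -0.0014, 0.003, 0, 0, -0.008, 0], [0.0067, -0.0014, 0.006, 0, 0, -0.008, 0], [0.0067, -0.0014, 0.0075, 0, 0, -0.008, 0]],
])

```text
time: 51.8
ee_pos: [0.5958, -0.1431, 0.0448]
eef_rot: [-0.0, 0.049, 0.999, 0.0]
ft_force: [-11.4, 5.5, 37.8]
width: 0.0179
```

>>> servo_tool([
  [[0, 0, 0, 0, 0, 0, 0], [0, 0, 0, 0, 0, 0, 0.022], [0, 0, 0, 0, 0, 0, 0.04], [0, 0, 0, 0, 0, 0, 0.04], [0, 0, -0.02, 0, 0, 0, 0.04], [0, 0, -0.06, 0, 0, 0, 0.04], [0, 0, -0.1, 0, 0, 0, 0.04], [-0.02, -0.02, -0.14, 0, 0, 0, 0.04]],
])

```text
time: 52.6
ee_pos: [0.6127, -0.1629, 0.1858]
eef_rot: [-0.001, 0.047, 0.999, 0.001]
ft_force: [0.7, -0.2, -0.6]
width: 0.0396
```

>>> servo_tool([
  [[0, -0.02, -0.03, 0, 0, 0, 0.04], [0, -0.04, -0.05, 0, 0, 0, 0.04], [0, -0.05, -0.06, 0, 0, 0, 0.04], [0, -0.05, -0.06, 0, 0, 0, 0.04], [0, -0.05, -0.06, 0, 0, 0, 0.04], [0, -0.05, -0.06, 0, 0, 0, 0.04], [0, -0.05, -0.06, 0, 0, 0, 0.04], [0, -0.05, -0.06, 0, 0, 0, 0.04]],
])

```text
time: 53.4
ee_pos: [0.6088, -0.2142, 0.2438]
eef_rot: [-0.0, 0.048, 0.999, -0.0]
ft_force: [0.1, 0.2, 0.6]
width: 0.0401
```

```bash
python3 chk2.py wrist pics/w18.png; python3 -c "
from h import *
from slot import S
c=cam('wrist');P=slabpts(S);u=w2pix(c,np.c_[P,np.full(len(P),.01)])
r=cv2.resize(cv2.imread('pics/w18.png'),None,fx=2,fy=2)
for a,b in u[::3]: cv2.circle(r,(int(2*a+1),int(2*b+1)),0,(255,0,0),-1)
x,y=(2*u.mean(0)).astype(int);x0=max(0,x-350);y0=max(0,y-260)
im=r[y0:y0+440,x0:x0+790]
t=cam('top')
im=cv2.resize(im,None,fx=.7,fy=.7);tt=cv2.cvtColor(t['color'],cv2.COLOR_RGB2BGR)[90:330,120:330];tt=cv2.copyMakeBorder(tt,0,im.shape[0]-240,0,0,cv2.BORDER_CONSTANT)
cv2.imwrite('pics/end2.png',cv2.hconcat([im,tt]))"
```

```text
0.96 [234. 137.  37. 105.] slot 3 along/across mm [-0.4 -0.2] deg 0.7 err 0.058
0.84 [334. 178.  41.  92.] slot 1 along/across mm [-0.6 -0.6] deg 0.1 err 0.073
0.69 [520. 104.  79. 154.] slot 1 along/across mm [-101.8  230.9] deg 0.6 err 0.38
0.64 [306. 108.  93.  38.] slot 4 along/across mm [-0.4 -0.5] deg -0.1 err 0.058
```

View pics/end2.png

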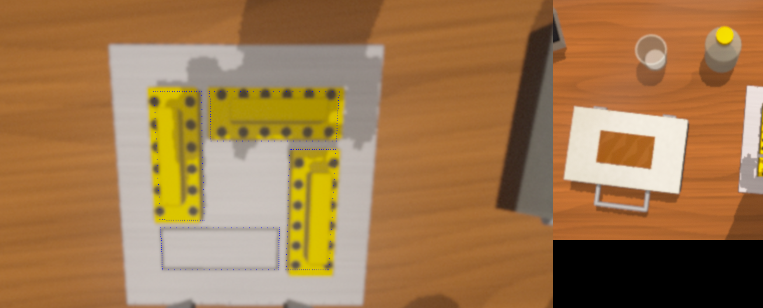

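All three racks are inside their outlines again (each within 1 mm and 0.7 degrees by fit). The lid is shut, and the bottle and beaker stand in place.

```bash
python3 -c "from bench import ticket; print(ticket.hand_in())"
```

```text
the job is handed in; nothing more can be done
None
```

The job is done and handed in at about 54 s: three racks were in the box, all three lie in slots 1, 3 and 4 of the pinwheel, and the lid is shut on the empty box.

- **Sequence:** I swung the lid open by its bar and let it rest on its stop. Then I laid the racks, moved one by 2 mm after a close look, and shut the lid.
- **Knock:** After the lid was shut, the slot 4 rack turned out to have been knocked 16 mm aside and 5° askew. It had pushed the slot 1 rack about 7 mm outward. I regripped both and put them back, with the lid staying shut.
- **Last checks:** All three racks fit their outlines within about 1 mm and 0.7°. The last top picture shows the lid shut and the bottle and beaker in place, and the gripper was clear of everything.
- **Disagreements:**
  - One slab refit was spoilt by racks hiding the lines, so I kept the earlier slab pose.
  - A low-value false "rack" detection on the box was ignored.
  - Setting the last rack back pressed it down to 38 N at the wrist, briefly.

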